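# Load and clamp the dental mill's blank loader

### The arm

A 6-joint arm with a two-finger parallel gripper is mounted at the origin on the work surface. World frame = base frame: x ahead of the robot, y to its left, z up, the work surface at z = 0. Lengths are in m, angles in rad, forces in N, time in s.
With the tool pointing down it reaches from about 0.25 to 0.8 m from the base axis. Payload 3.9 kg.
Tool frame: the origin (TCP) lies at the very end of the fingers, on their centre line; the grasp point (between the pads) lies 19 mm behind it; z points along the fingers, y is the line along which they close (so a half turn about z gives the same grasp; the last joint's range is limited). The gripper opens to 85 mm and grips with 20 to 120 N. Pads are 22 mm wide; open, the fingers measure 114 mm over their backs; the gripper's body (76 mm by 85 mm) begins 54 mm behind the grasp point. The pads swing forward as they close: fully open they stand 13 mm farther back than shut.
Start: joints at [-1.317, 0.26, -0.138, 1.173, 0, 1.571], TCP at [0.132, -0.508, 0.231] pointing down, gripper open.
Joint ranges: [-2.78, 2.78], [-0.83, 1.72], [-1.28, 1.37], [-1.9, 2.12], [-1.57, 1.48], [-3.14, 3.14]. Speed limits (rad/s): [2.57, 2.57, 3.14, 3.14, 3.14, 3.14].

### API

Orientations are given as a unit quaternion [x, y, z, w].
In Python, from workcell import arm, vision gives the robot as it stands.
- The arm moves only by the tool drive_tool, never from a script. Its argument "steps" is a list of rows, each an object with "gripper": the opening in per cent of the stroke, from 0 (shut) to 100 (fully open); "translation": the shift along the world's x, y, z each as a share of 40 mm, from -1 to 1, a list of three; "angular": the turn, a rotation vector about the world's x, y, z each as a share of 0.15 rad, from -1 to 1, a list of three. A call has 1 to 8 rows; each row shifts and turns the commanded pose from where the row before left it; what a row does not reach is not made up. A row lasts 1/10 s, in which the tool goes at most 50 mm and 8.59 degrees, less where a joint would pass 70% of its speed; a pose out of reach is approached as far as the arm can. A call with a number of a shift or a turn outside -1 to 1 is refused whole. A call with a gripper value outside its range is refused whole. The fingers move at their own pace and stop on an object; "newtons" is the grip in N (left out, the last holds). Time passes only in rows, so rows that do not move let the fingers close. It gives the time, the measured TCP pose, the force, the opening and the grip force at its end, in the units of the state.
- arm.state(): the state, without advancing time (a new reading comes with each control period).
- vision.camera(name): name is "scene" or "top" or "wrist"; returns a dict with "img" (384x512x3 uint8, red, green, blue), "z_map" (384x512 float32, m along the optical axis (not along the pixel's ray), 0 where there is no reading), "camera_matrix" (3x3 intrinsics, pixels), "k1" (the pictures are not rectified: a ray, as slopes to the right and down, at radius r is drawn at 1 + k1 r^2 times it, then the intrinsics apply), "T" (4x4, takes a point from camera to world coordinates). Camera axes: x right, y down, z forward; pixel columns grow to the right and rows downward; lengths in m; the calibration is good to about 2 mm. A picture is of the moment at which its call begins.
- arm.job_done(): hands the job in; it is judged then, once.
The state is a dict: "time": time; "joint_positions": joint angles; "joint_vel": joint speeds; "tau": joint torques, N m; "ee_pos": TCP position; "orientation": TCP orientation; "contact_force": force on the tool from outside, world axes, zero at the start; "torque": the same for the moment, N m; "width": finger opening in m; "gripper_force": force on a finger pad.
Only numpy, scipy, OpenCV 4.12 (cv2) and the standard library are available. Lean on these libraries where they do the work, as an engineer would, in place of code of your own. Each camera call takes 0.05 s, during which the arm holds its last target. There are 200 camera calls.

### The job

Unlock the white loader's hatch with its key (a quarter turn counter-clockwise) and swing the hatch up until it stands upright; then lay every ivory ceramic blank from the desk mat flat in a clamp pocket of its own inside. With all blanks in, tighten the clamp clockwise with the torque wrench until its handle breaks over, and no further; then swing the hatch shut and turn the key back to locked, leaving everything else on the desk where it is.

Things in the scene. Friction and masses are not known exactly. Their poses are not given: they have to be found in the camera images.
- loader: white blank loader of a dental mill, fixed: 230 x 290 x 85 mm (x -120..110, y -170..120 mm). Origin on its underside; z up. All x, y below are its own axes. Chamber x -65..95, y -75..85 mm in its top, floor at height 34 mm, with four pockets (2 x 2), under a hatch (x -80..110, y -90..95 mm). The torque wrench stands on its deck along the -y edge, outside the hatch.
- hatch (a joint): hatch angle: 0 shut (flat on the deck), grows as it opens, upright at 1.57, stop at 1.65 rad. White panel 190 x 185 x 6 mm with blue window, hinged along the loader's x on the +y side: its -y edge swings up and over to +y. Stiff hinge, stays wherever it is left (about 3 N at the bar moves it).
- hatch_hinge (a point): point on the hatch's hinge axis (which runs along the loader's x), at the same x as the middle of the bar handle, 85 mm above the desk
- hatch_bar (a point): middle of the hatch's bar handle: round steel bar 10 mm thick, 64 mm between its two posts, parallel to the hinge, 35 mm off the hatch's outer face (hatch shut: 41 mm above the deck, 170 mm to -y of the hinge). The hatch goes on 15 mm past the bar to its free edge. The bar can turn within a grip.
- key (a joint): key angle: 0 locked, 1.57 rad unlocked (a quarter turn counter-clockwise from above, hatch shut). The cam frees the hatch from about 1.1 rad on; with the key at locked an open hatch cannot be shut (the cam strikes the deck). Friction 0.06 N m; stays.
- key_grip (a point): centre of the key's black bow; the key stays in its lock on the hatch near the free edge and rides on it. Bow 10 mm thick, 30 mm wide, 28 mm high, centre 27 mm above the hatch's outer face. Axes turn with the key: x through the thickness, y along the width (locked: y is the loader's y).
- wrench_screw (a joint): turn of the clamp screw, clockwise from above positive (tightening); starts at 0 to 0.1 rad. Each rad moves the jaws 20 mm to +x; they reach the blanks by about 0.4 rad. Friction 0.6 N m plus 0.8 N m per rad: about 9 N at the grip. Stays where left. Beyond 0.8 rad is over-tightened.
- wrench_click (a joint): break-over of the click wrench: handle hinge relative to its head, 22 mm from the spindle. 0 straight; at the set torque (1 N m at the spindle, about 0.35 to 0.55 rad of screw) it bends clockwise from above, stop at 0.35 rad, and stays bent. From 0.12 rad on it counts as broken over.
- spindle_axis (a point): point on the vertical axis of the clamp screw and wrench, 115 mm above the desk (30 mm above the deck)
- wrench_grip (a point): centre of the wrench's black handgrip: 70 mm long (its x), 14 mm wide, 18 mm high, 107 mm from the spindle axis, 30 mm above the deck. At the start it points along the loader's +x from the spindle, turned clockwise by the screw angle.
- pocket0 (a point): clamp pocket 0: floor point at the middle of the pocket (screw at 0), 34 mm above the desk; axes as the loader's. Pocket 38 mm along x less 20 mm per rad of screw (moving jaw on the -x side, fixed wall on +x), 58 mm along y. Walls and jaws 6 mm high, open for 34 mm mid-way along y so that fingers fit beside the blank. Tightening brings the blank to 4 mm on the +x side of this point.
- pocket1 (a point): clamp pocket 1: floor point at the middle of the pocket (screw at 0), 34 mm above the desk; axes as the loader's. Pocket 38 mm along x less 20 mm per rad of screw (moving jaw on the -x side, fixed wall on +x), 58 mm along y. Walls and jaws 6 mm high, open for 34 mm mid-way along y so that fingers fit beside the blank. Tightening brings the blank to 4 mm on the +x side of this point.
- pocket2 (a point): clamp pocket 2: floor point at the middle of the pocket (screw at 0), 34 mm above the desk; axes as the loader's. Pocket 38 mm along x less 20 mm per rad of screw (moving jaw on the -x side, fixed wall on +x), 58 mm along y. Walls and jaws 6 mm high, open for 34 mm mid-way along y so that fingers fit beside the blank. Tightening brings the blank to 4 mm on the +x side of this point.
- pocket3 (a point): clamp pocket 3: floor point at the middle of the pocket (screw at 0), 34 mm above the desk; axes as the loader's. Pocket 38 mm along x less 20 mm per rad of screw (moving jaw on the -x side, fixed wall on +x), 58 mm along y. Walls and jaws 6 mm high, open for 34 mm mid-way along y so that fingers fit beside the blank. Tightening brings the blank to 4 mm on the +x side of this point.
- blank0_center (a point): centre of ceramic blank 0: plain ivory block 30 mm (its x) x 50 mm (its y) x 25 mm (z, height), 90 g. Two to four are there (None if absent), lying flat on the grey desk mat on the right. In a pocket its 50 mm side lies along the loader's y.
- blank1_center (a point): centre of ceramic blank 1: plain ivory block 30 mm (its x) x 50 mm (its y) x 25 mm (z, height), 90 g. Two to four are there (None if absent), lying flat on the grey desk mat on the right. In a pocket its 50 mm side lies along the loader's y.
- blank2_center (a point): centre of ceramic blank 2: plain ivory block 30 mm (its x) x 50 mm (its y) x 25 mm (z, height), 90 g. Two to four are there (None if absent), lying flat on the grey desk mat on the right. In a pocket its 50 mm side lies along the loader's y.
- blank3_center (a point): centre of ceramic blank 3: plain ivory block 30 mm (its x) x 50 mm (its y) x 25 mm (z, height), 90 g. Two to four are there (None if absent), lying flat on the grey desk mat on the right. In a pocket its 50 mm side lies along the loader's y.
- puck: black 3D-mouse puck, 52 mm wide, 42 mm high; bystander, to be left alone. Origin at the middle of its underside.
- cast: plaster dental cast, 62 x 52 x 27 mm; bystander, to be left alone. Origin at the middle of its underside.
- mouse: computer mouse, 110 x 62 x 34 mm; bystander, to be left alone. Origin at the middle of its underside.
- spray: spray can, 44 mm wide, 150 mm high; bystander, to be left alone. Origin at the middle of its underside.
- jar: glass jar with steel lid, 56 mm wide, 60 mm high; bystander, to be left alone. Origin at the middle of its underside.
- driver: screwdriver, 160 mm long, lying; bystander, to be left alone. Origin at the middle of its underside.
There are look-alikes about, which are no part of the job. Leave any green or orange look-alike of the part that bears blank3_center alone.

How it is judged:
By the outcome, as a careful person would: the job done as asked, in the order asked, and still so for the second after the job is handed in, with the robot touching nothing.
Of blank0, blank1, blank2, blank3 only 2 to 4 are there at a start; the rules pass over those that are not, and their reading is None.
At some moment in a run one of blank0, blank1, blank2, blank3 may be knocked a few centimetres aside while the robot is not near it.
It also fails if it takes over 210 s, if anything falls off the work surface, if the arm or the gripper's body presses on something with over 40 N, if the wrist force passes 120 N, or if a joint passes its speed limit or range.

## Working session

There is one attempt and no reset: what is moved stays moved. The work goes in short steps, Python scripts to look and compute and a tool call to move; the robot and the scene stay as the last step left them, time stands still between calls to the robot, and variables do not carry over. Pictures are saved under pics/ and viewed, at most 14 in all, crops included, and the job is handed in when it is done.

Besides the shell and the picture viewer there is one more tool, called after "Call:" in YAML: its name, and indented under it one key for each argument. drive_tool: Moves the arm, as the interface text tells. Its arguments: {"type":"object","properties":{"steps":{"type":"array","items":{"type":"object","properties":{"gripper":{"type":"number"},"translation":{"type":"array","items":{"type":"number","minimum":-1,"maximum":1}},"angular":{"type":"array","items":{"type":"number","minimum":-1,"maximum":1}}}}},"newtons":{"type":"number"}},"required":["steps"]}

```bash
ls; mkdir -p pics
cat > h.py <<'E'
import numpy as np, cv2
from workcell import arm, vision
def snap(n,f=None):
    c=vision.camera(n)
    if f: cv2.imwrite('pics/'+f,cv2.cvtColor(c['img'],cv2.COLOR_RGB2BGR))
    return c
def cast(c,uv,z):
    "pixels -> world points on plane z"
    K=c['camera_matrix'];k=c['k1'];T=c['T']
    d=cv2.undistortPoints(np.float64(uv).reshape(-1,1,2),K,np.array([k,0,0,0.])).reshape(-1,2)
    r=np.c_[d,np.ones(len(d))]@T[:3,:3].T
    o=T[:3,3]
    return o+r*((z-o[2])/r[:,2])[:,None]
def cloud(c):
    "world point per pixel"
    h,w=c['z_map'].shape
    u,v=np.meshgrid(np.arange(w),np.arange(h))
    d=cv2.undistortPoints(np.float64(np.dstack([u,v])).reshape(-1,1,2),c['camera_matrix'],np.array([c['k1'],0,0,0.])).reshape(h,w,2)
    p=np.dstack([d,np.ones((h,w))])*c['z_map'][...,None]
    return p@c['T'][:3,:3].T+c['T'][:3,3]
def proj(c,P):
    "world -> pixels"
    T=np.linalg.inv(c['T']);p=np.atleast_2d(P)@T[:3,:3].T+T[:3,3]
    s=p[:,:2]/p[:,2:];s=s*(1+c['k1']*(s**2).sum(1,keepdims=True))
    K=c['camera_matrix'];return s*[K[0,0],K[1,1]]+[K[0,2],K[1,2]]
E
python3 - <<'E'
from h import *
a=snap('top','top0.png');b=snap('scene','scene0.png')
for c in(a,b):print(c['camera_matrix'].round(1).tolist(),c['k1'],c['T'].round(3).tolist())
print(arm.state())
E
```

```text
pics
[[367.8, 0.0, 253.6], [0.0, 367.8, 191.9], [0.0, 0.0, 1.0]] -0.07111669844517524 [[-0.019, -0.981, 0.195, 0.354], [-0.999, 0.012, -0.035, -0.002], [0.032, -0.196, -0.98, 1.103], [0.0, 0.0, 0.0, 1.0]]
[[433.1, 0.0, 251.4], [0.0, 433.1, 193.6], [0.0, 0.0, 1.0]] -0.0520374885558644 [[0.758, 0.51, -0.406, 1.041], [0.652, -0.601, 0.462, -0.577], [-0.009, -0.616, -0.788, 1.051], [0.0, 0.0, 0.0, 1.0]]
{'time': 0.1, 'joint_positions': array([-1.31701089e+00,  2.60600817e-01, -1.39230158e-01,  1.17273725e+00,
       -1.23545670e-05,  1.57077870e+00]), 'joint_vel': array([ 0.00014499, -0.00136742,  0.00344037, -0.0010143 , -0.00023373,
       -0.00037942]), 'tau': array([ 2.34173976e-04, -4.06509697e+01,  2.54526901e+01,  1.01149140e-02,
        1.24486187e-04, -5.81083043e-06]), 'ee_pos': array([ 0.13165139, -0.50758134,  0.23056109]), 'orientation': array([ 9.91958410e-01,  1.26561160e-01, -1.18238894e-04, -8.78045140e-04]), 'contact_force': array([ 0.47765015, -0.15153419,  0.18316249]), 'torque': array([-0.02520188, -0.03390192,  0.01791557]), 'gripper_force': 0.0, 'width': 0.08544521676829611}
```

View pics/top0.png

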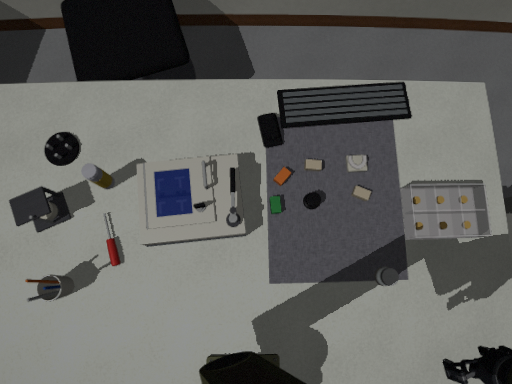

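View pics/scene0.png

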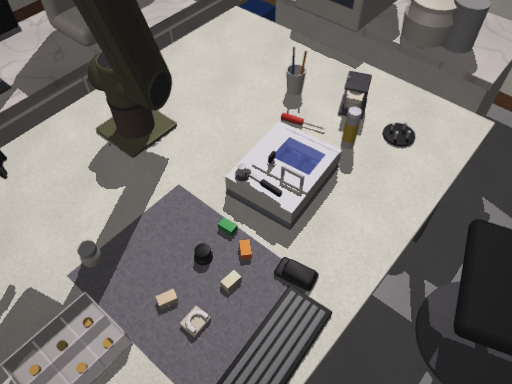

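Top view: the loader is at (193,197), with its wrench head at (233,217) and grip at (233,180), bar at (208,173) and key at (203,205). Ivory candidates on the mat are (314,165) and (362,192). Not wanted: orange (283,176), green (276,204), cast (357,162), puck (312,200) and jar (387,276). I'll check the candidates in a close crop and measure them.

Run:
```python
from h import *
a=snap('top');b=snap('scene')
im=cv2.cvtColor(a['img'],cv2.COLOR_RGB2BGR)
l=cv2.resize(im[140:260,130:255],None,fx=4,fy=4,interpolation=cv2.INTER_CUBIC)[:, :380+20]
l=cv2.resize(im[145:250,135:250],(400,365),interpolation=cv2.INTER_CUBIC)
r=cv2.resize(im[145:250,260:375],(400,365),interpolation=cv2.INTER_CUBIC)
cv2.imwrite('pics/crop1.png',np.hstack([l,r]))
P=cloud(a)
for n,uv in dict(b0=(314,165),b1=(362,192),cast=(357,162),puck=(312,200),org=(283,176),grn=(276,204),deck=(225,165),hatch=(160,165),grip=(233,180),head=(233,217),bar=(208,173)).items():
    print(n,P[uv[1],uv[0]].round(4),a['img'][uv[1],uv[0]])
hsv=cv2.cvtColor(a['img'],cv2.COLOR_RGB2HSV)
# blanks: points 15..35mm above desk on mat
for c,nm in((a,'top'),(b,'scene')):
    Q=cloud(c)
    m=((Q[...,2]>.017)&(Q[...,2]<.034)&(Q[...,0]>.15)&(Q[...,0]<.75)&(Q[...,1]<-.02)&(Q[...,1]>-.45)).astype(np.uint8)
    n,L,S,C=cv2.connectedComponentsWithStats(m)
    for i in range(1,n):
        if S[i,4]<40: continue
        v,u=np.nonzero(L==i)
        w=Q[v,u]; z=np.median(w[:,2]); xy=np.float32(w[:,:2]*1000)
        print(nm,C[i].round(),S[i,4],'z',z.round(4),cv2.minAreaRect(xy),np.median(c['img'][v,u],0))
# loader deck from top
Q=P; m=((Q[...,2]>.078)&(Q[...,2]<.1)&(Q[...,1]>-.05)).astype(np.uint8)
n,L,S,C=cv2.connectedComponentsWithStats(m)
i=1+np.argmax(S[1:,4]);v,u=np.nonzero(L==i);print(cv2.minAreaRect(np.float32(Q[v,u,:2]*1000)),np.median(Q[v,u,2]))
```

```text
b0 [ 0.6502 -0.2267  0.0244] [135 126 109]
b1 [ 0.5641 -0.3699  0.0244] [136 127 110]
cast [ 0.6606 -0.3638  0.0177] [134 132 122]
puck [ 0.5382 -0.2112  0.0438] [10  9 11]
org [ 0.6169 -0.1303  0.0231] [142  76  35]
grn [ 0.531  -0.1063  0.0245] [34 91 47]
deck [0.6361 0.0424 0.0846] [141 139 132]
hatch [0.6366 0.2267 0.0907] [141 140 132]
grip [0.5821 0.019  0.126 ] [13 11 12]
head [0.4806 0.0198 0.1264] [112 113 113]
bar [0.6104 0.0899 0.095 ] [141 140 132]
top [272. 138.] 134 z 0.022 ((734.3402709960938, -102.81781005859375), (36.05756378173828, 52.226505279541016), 6.614723205566406) [11. 11. 12.]
top [357. 162.] 236 z 0.0222 ((658.6519165039062, -362.114013671875), (49.55039978027344, 58.96699523925781), 1.8524456024169922) [134. 131. 123.]
top [313. 164.] 168 z 0.0248 ((654.8935546875, -223.8303680419922), (49.8438835144043, 30.972824096679688), 86.59346771240234) [134. 125. 108.]
top [282. 175.] 160 z 0.0246 ((620.4448852539062, -127.51799011230469), (29.814620971679688, 49.948917388916016), 48.863868713378906) [141.  76.  34.]
top [361. 192.] 163 z 0.0247 ((563.4403076171875
[... 854 characters left out ...]
] 141 z 0.0203 ((733.3843994140625, -103.6270980834961), (33.39617919921875, 56.4620246887207), 3.0446083545684814) [56. 53. 56.]
scene [231. 280.] 227 z 0.0257 ((654.46337890625, -224.7570343017578), (51.60441970825195, 31.99959945678711), 84.81968688964844) [214. 204. 180.]
scene [166. 298.] 234 z 0.0258 ((563.7447509765625, -369.99102783203125), (49.297401428222656, 30.820171356201172), 64.5545425415039) [204. 184. 160.]
scene [195. 320.] 460 z 0.0213 ((659.5360107421875, -363.0409851074219), (51.69684982299805, 62.512611389160156), 2.3375000953674316) [193. 183. 170.]
((543.8055419921875, 143.12518310546875), (232.54714965820312, 291.0349426269531), 5.470333099365234) 0.08813573743136782
```

View pics/crop1.png

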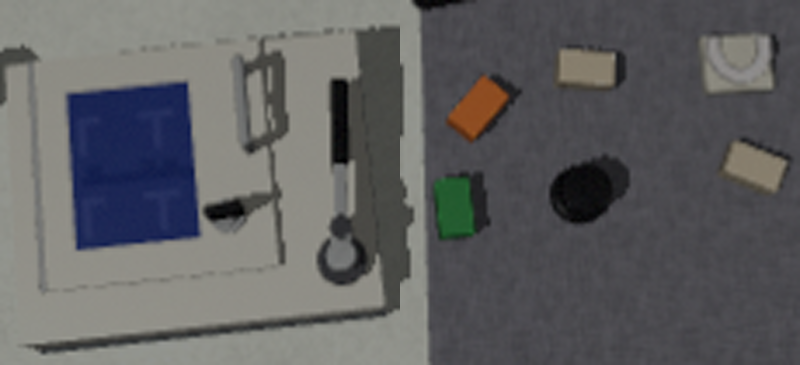

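Both ivory candidates at (314,165) and (362,192) are 50 x 31 mm with tops at 25 mm, so they are the two blanks. Green and orange are the decoys. Next I'll measure the bar, key and wrench in the loader frame from both views.

Run:
```python
from h import *
import math
for nm in('top','scene'):
    c=snap(nm);Q=cloud(c)
    near=(Q[...,0]>.40)&(Q[...,0]<.70)&(Q[...,1]>-.03)&(Q[...,1]<.31)
    m=(near&(Q[...,2]>.080)&(Q[...,2]<.095)).astype(np.uint8)
    v,u=np.nonzero(m);rc=cv2.minAreaRect(np.float32(Q[v,u,:2]*1000));print(nm,rc)
    th=math.radians(5.4);R=np.array([[math.cos(th),-math.sin(th)],[math.sin(th),math.cos(th)]])
    O=np.array([.5464,.1685])
    m=(near&(Q[...,2]>.098)&(Q[...,2]<.16)).astype(np.uint8)
    n,L,S,C=cv2.connectedComponentsWithStats(m,connectivity=8)
    for i in range(1,n):
        if S[i,4]<8: continue
        v,u=np.nonzero(L==i);w=Q[v,u];l=(w[:,:2]-O)@R*1000
        print(C[i].round(),S[i,4],'z',np.percentile(w[:,2],[5,50,95]).round(4),'loader rect',[np.round(q,1) for q in cv2.minAreaRect(np.float32(l))],'wmean',w.mean(0).round(4),c['img'][v,u].mean(0).round())
    if nm=='scene':
        im=cv2.cvtColor(c['img'],cv2.COLOR_RGB2BGR)[120:225,220:345]
        cv2.imwrite('pics/crop2.png',cv2.resize(im,None,fx=5,fy=5,interpolation=cv2.INTER_CUBIC))
```

```text
top ((543.6205444335938, 143.17416381835938), (231.67718505859375, 291.3027648925781), 5.5411787033081055)
[204. 174.] 104 z [0.1143 0.1296 0.133 ] loader rect [array([ 49.1, -75.2]), array([74. ,  9.9]), np.float64(0.0)] wmean [0.5997 0.0975 0.1281] [100. 100.  99.]
[232. 197.] 292 z [0.1166 0.1234 0.1277] loader rect [array([ -16.1, -145.2]), array([ 21.4, 152.5]), np.float64(86.8)] wmean [0.5372 0.0211 0.1226] [65. 65. 65.]
[199. 205.] 62 z [0.1006 0.1285 0.133 ] loader rect [array([-36.2, -53.5]), array([10.9, 29.5]), np.float64(1.4)] wmean [0.5146 0.1113 0.1243] [36. 36. 36.]
scene ((542.5863037109375, 143.1689453125), (233.4624786376953, 296.5602111816406), 5.398106575012207)
[272. 158.] 83 z [0.0989 0.12   0.134 ] loader rect [array([-33.8, -54.5]), array([19.2, 31.1]), np.float64(18.4)] wmean [0.5189 0.1083 0.1186] [57. 56. 60.]
[257. 179.] 369 z [0.1003 0.1226 0.1286] loader rect [array([ -19.2, -151.4]), array([ 30.5, 159.5]), np.float64(82.5)] wmean [0.5392 0.0179 0.12  ] [90. 88. 89.]
[292. 174.] 133 z [0.1022 0.1284 0.1335] loader rect [array([ 48.7, -76.8]), array([74.8, 12.1]), np.float64(1.8)] wmean [0.6029 0.0956 0.1232] [118. 116. 117.]
```

View pics/crop2.png

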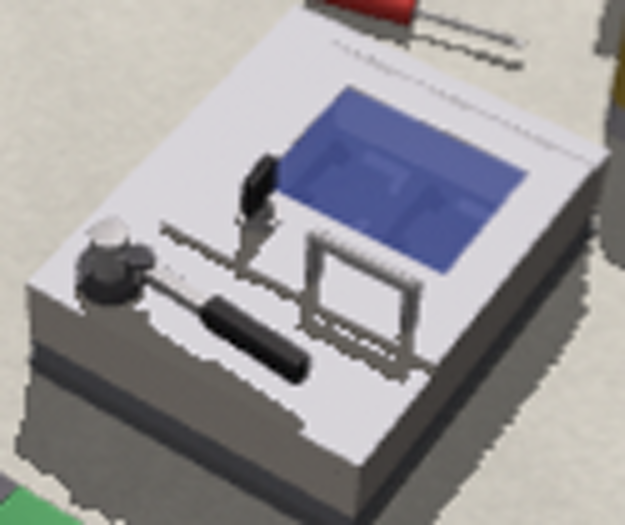

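The key (scene 272,158) is at loader (-36,-54). The bar is at (49,-75), and the wrench spindle is near (-82,-142). All the heights match the sizes given. Moving above the key, turning the tool so that the fingers close along loader x.

Call:
drive_tool:
  steps:
    - {"translation":[0.6,0.967,0],"angular":[0,0,0.59],"gripper":60}
    - {"translation":[0.6,0.967,0],"angular":[0,0,0.59],"gripper":60}
    - {"translation":[0.6,0.967,0],"angular":[0,0,0.59],"gripper":60}
    - {"translation":[0.6,0.967,0],"angular":[0,0,0.59],"gripper":60}
    - {"translation":[0.6,0.967,0],"angular":[0,0,0.59],"gripper":60}
    - {"translation":[0.6,0.967,0],"angular":[0,0,0.59],"gripper":60}
    - {"translation":[0.6,0.967,0],"angular":[0,0,0.59],"gripper":60}
    - {"translation":[0.6,0.967,0],"angular":[0,0,0.59],"gripper":60}
  newtons: 40

```text
time: 1.1
ee_pos: [0.3244, -0.1971, 0.2315]
orientation: [0.886, 0.464, 0.0, 0.0]
contact_force: [0.5, -0.6, 0.3]
width: 0.0511
gripper_force: 0.0
```

Call:
drive_tool:
  steps:
    - {"translation":[0.6,0.967,0],"angular":[0,0,0.59],"gripper":60}
    - {"translation":[0.6,0.967,0],"angular":[0,0,0.59],"gripper":60}
    - {"translation":[0.6,0.967,0],"angular":[0,0,0.59],"gripper":60}
    - {"translation":[0.6,0.967,0],"angular":[0,0,0.59],"gripper":60}
    - {"translation":[0.6,0.967,0],"angular":[0,0,0.59],"gripper":60}
    - {"translation":[0.6,0.967,0],"angular":[0,0,0.59],"gripper":60}
    - {"translation":[0.6,0.967,0],"angular":[0,0,0.59],"gripper":60}
    - {"translation":[0.6,0.967,0],"angular":[0,0,0.59],"gripper":60}

```text
time: 1.9
ee_pos: [0.5165, 0.1126, 0.2313]
orientation: [0.67, 0.743, 0.0, 0.0]
contact_force: [0.7, 0.4, 0.5]
width: 0.0514
gripper_force: 0.0
```

Run:
```python
from h import *
from scipy.spatial.transform import Rotation as Ro
s=arm.state();print(s['joint_positions'].round(3),s['ee_pos'].round(4),Ro.from_quat(s['orientation']).as_matrix().round(3).tolist(),s['contact_force'])
c=snap('wrist','w1.png');print(c['T'].round(3).tolist())
print(proj(c,[[.515,.1115,.132],[.515,.1115,.091]]))
```

```text
[ 0.215  0.266 -0.13   1.175 -0.     1.682] [0.5165 0.1126 0.2313] [[-0.103, 0.995, 0.0], [0.995, 0.103, -0.0], [-0.0, 0.0, -1.0]] [0.71128957 0.44962101 0.52240986]
[[0.995, 0.097, 0.033, 0.508], [0.103, -0.943, -0.318, 0.193], [0.0, 0.32, -0.947, 0.374], [0.0, 0.0, 0.0, 1.0]]
[[255.9803611  192.23965983]
 [256.23960294 177.72647759]]
```

View pics/w1.png

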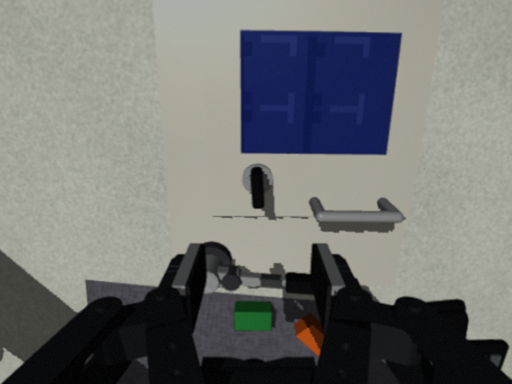

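The wrist view shows the key bow at (258,188), the bar at (360,214) and the spindle at (212,258). I'll refine these from this close view.

Run:
```python
from h import *
import math
c=snap('wrist');Q=cloud(c)
th=math.radians(5.5);R=np.array([[math.cos(th),-math.sin(th)],[math.sin(th),math.cos(th)]]);O=np.array([.546,.1685])
near=(Q[...,0]>.40)&(Q[...,0]<.70)&(Q[...,1]>0)&(Q[...,1]<.31)
m=(near&(Q[...,2]>.080)&(Q[...,2]<.094));m[230:]=0
v,u=np.nonzero(m);w=Q[v,u];print('deck x lo/hi in loader',np.percentile(((w[:,:2]-O)@R)[:,0]*1000,[.2,99.8]))
m=(near&(Q[...,2]>.112)&(Q[...,2]<.16)).astype(np.uint8);m[:150]=0
n,L,S,C=cv2.connectedComponentsWithStats(m)
for i in range(1,n):
    if S[i,4]<30: continue
    v,u=np.nonzero(L==i);w=Q[v,u];l=(w[:,:2]-O)@R*1000
    print(C[i].round(),S[i],np.percentile(w[:,2],[5,50,95]).round(4),[np.round(q,1) for q in cv2.minAreaRect(np.float32(l))],w.mean(0).round(4))
```

```text
deck x lo/hi in loader [-119.92414301  109.20715688]
[250. 195.] [243 175  14  41 497] [0.1174 0.1304 0.1318] [array([-36. , -53.4]), array([10. , 29.4]), np.float64(3.7)] [0.5152 0.114  0.1289]
[350. 223.] [ 305  212   91   19 1155] [0.1178 0.13   0.1317] [array([ 48.7, -75.7]), array([10.7, 73.5]), np.float64(89.4)] [0.6006 0.0988 0.1285]
[257. 287.] [ 202  270  113   32 1908] [0.1134 0.1213 0.1265] [array([ -26.7, -143.7]), array([ 21.2, 102.6]), np.float64(86.6)] [0.5311 0.0232 0.1211]
```

Call:
drive_tool:
  steps:
    - {"translation":[-0.03,-0.02,-0.8],"angular":[0,0,0],"gripper":45}
    - {"translation":[0,0,-0.9],"angular":[0,0,0],"gripper":45}
    - {"translation":[0,0,-0.9],"angular":[0,0,0],"gripper":45}
    - {"translation":[0,0,-0.68],"angular":[0,0,0],"gripper":45}
    - {"translation":[0,0,0],"angular":[0,0,0],"gripper":0}
    - {"translation":[0,0,0],"angular":[0,0,0],"gripper":0}
    - {"translation":[0,0,0],"angular":[0,0,0],"gripper":0}
    - {"translation":[0,0,0],"angular":[0,0,0],"gripper":0}
  newtons: 40

```text
time: 2.8
ee_pos: [0.5159, 0.1093, 0.1008]
orientation: [0.672, 0.741, 0.0, 0.001]
contact_force: [4.0, -2.5, -10.1]
width: 0.0093
gripper_force: 42.7
```

Call:
drive_tool:
  steps:
    - {"translation":[0,0,0],"angular":[0,0,0.2],"gripper":0}
    - {"translation":[0,0,0],"angular":[0,0,0.3],"gripper":0}

```text
time: 3.0
ee_pos: [0.5161, 0.1094, 0.1008]
orientation: [0.643, 0.766, 0.001, 0.001]
contact_force: [5.8, -2.8, -10.6]
width: 0.009
gripper_force: 42.7
```

Call:
drive_tool:
  steps:
    - {"translation":[0,0,0],"angular":[0,0,0.8],"gripper":0}
    - {"translation":[0,0,0],"angular":[0,0,0.8],"gripper":0}
    - {"translation":[0,0,0],"angular":[0,0,0.8],"gripper":0}
    - {"translation":[0,0,0],"angular":[0,0,0.8],"gripper":0}
    - {"translation":[0,0,0],"angular":[0,0,0.8],"gripper":0}
    - {"translation":[0,0,0],"angular":[0,0,0.8],"gripper":0}

```text
time: 3.6
ee_pos: [0.5179, 0.1104, 0.1009]
orientation: [0.33, 0.944, 0.001, 0.003]
contact_force: [9.9, 1.3, -14.4]
width: 0.0094
gripper_force: 42.2
```

Call:
drive_tool:
  steps:
    - {"translation":[0,0,0],"angular":[0,0,0.8],"gripper":0}
    - {"translation":[0,0,0],"angular":[0,0,0.8],"gripper":0}
    - {"translation":[0,0,0],"angular":[0,0,0.8],"gripper":0}
    - {"translation":[0,0,0],"angular":[0,0,0.8],"gripper":0}
    - {"translation":[0,0,0],"angular":[0,0,0.8],"gripper":0}
    - {"translation":[0,0,0],"angular":[0,0,0.8],"gripper":0}
    - {"translation":[0,0,0],"angular":[0,0,0.5],"gripper":0}
    - {"translation":[0,0,0],"angular":[0,0,0],"gripper":0}

```text
time: 4.4
ee_pos: [0.5185, 0.1127, 0.102]
orientation: [-0.06, 0.998, 0.003, 0.004]
contact_force: [7.7, 6.9, -7.9]
width: 0.0094
gripper_force: 44.9
```

Call:
drive_tool:
  steps:
    - {"translation":[0,0,0],"gripper":40}
    - {"translation":[0,0,0],"gripper":40}
    - {"translation":[0,0,0.9],"gripper":45}
    - {"translation":[0,0,0.9],"gripper":45}
    - {"translation":[0.7,-0.12,0.2],"gripper":45}
    - {"translation":[0.7,-0.12,0],"gripper":45}
    - {"translation":[0.7,-0.12,0],"gripper":45}
    - {"translation":[0,0,0],"gripper":45}

```text
invalid input at $.steps[0]: expected keys gripper, translation, angular
```

Run:
```python
from h import *
import math
c=snap('wrist');Q=cloud(c);print(arm.state()['ee_pos'].round(4))
th=math.radians(5.5);R=np.array([[math.cos(th),-math.sin(th)],[math.sin(th),math.cos(th)]]);O=np.array([.546,.1685])
near=(Q[...,0]>.40)&(Q[...,0]<.70)&(Q[...,1]>0.05)&(Q[...,1]<.31)
s=snap('top');S2=cloud(s)
for nm,Q in(('wrist',Q),('top',S2)):
    near=(Q[...,0]>.40)&(Q[...,0]<.70)&(Q[...,1]>.05)&(Q[...,1]<.31)
    m=(near&(Q[...,2]>.112)&(Q[...,2]<.135)).astype(np.uint8)
    n,L,S,C=cv2.connectedComponentsWithStats(m)
    for i in range(1,n):
        if S[i,4]<20: continue
        v,u=np.nonzero(L==i);w=Q[v,u];l=(w[:,:2]-O)@R*1000
        print(nm,C[i].round(),S[i,4],np.percentile(w[:,2],[5,50,95]).round(4),[np.round(q,1) for q in cv2.minAreaRect(np.float32(l))],w.mean(0).round(4))
h=np.linspace(0,1.6,17)
l=np.c_[0*h,-170*np.cos(h)+41*np.sin(h),41*np.cos(h)+170*np.sin(h)]
w=np.c_[l[:,:2]@R.T,l[:,2]]
print((np.diff(w,axis=0)/40).round(3).tolist())
```

```text
[0.5185 0.1126 0.102 ]
wrist [258. 270.] 3455 [0.1141 0.1301 0.1343] [array([-37.7, -55.5]), array([29. , 28.3]), np.float64(52.7)] [0.5103 0.1108 0.1273]
top [204. 172.] 68 [0.1267 0.1324 0.1344] [array([ 49.9, -74.9]), array([71. , 10.2]), np.float64(0.1)] [0.604  0.0977 0.1312]
[[-0.012, 0.123, 0.419], [-0.016, 0.164, 0.405], [-0.02, 0.203, 0.386], [-0.023, 0.241, 0.364], [-0.027, 0.276, 0.338], [-0.03, 0.308, 0.309], [-0.032, 0.337, 0.276], [-0.035, 0.363, 0.241], [-0.037, 0.385, 0.203], [-0.039, 0.403, 0.164], [-0.04, 0.418, 0.123], [-0.041, 0.428, 0.08], [-0.042, 0.433, 0.037], [-0.042, 0.435, -0.007], [-0.042, 0.432, -0.051], [-0.041, 0.425, -0.094]]
```

Call:
drive_tool:
  steps:
    - {"translation":[0,0,0],"angular":[0,0,0],"gripper":40}
    - {"translation":[0,0,0],"angular":[0,0,0],"gripper":40}
    - {"translation":[0,0,0.9],"angular":[0,0,0],"gripper":45}
    - {"translation":[0,0,0.9],"angular":[0,0,0],"gripper":45}
    - {"translation":[0.7,-0.12,0.2],"angular":[0,0,0],"gripper":45}
    - {"translation":[0.7,-0.12,0],"angular":[0,0,0],"gripper":45}
    - {"translation":[0.7,-0.12,0],"angular":[0,0,0],"gripper":45}
    - {"translation":[0,0,0],"angular":[0,0,0],"gripper":45}

```text
time: 5.3
ee_pos: [0.6018, 0.095, 0.1809]
orientation: [-0.059, 0.998, 0.0, 0.002]
contact_force: [-0.7, -1.1, 0.5]
width: 0.0385
gripper_force: 0.0
```

```bash
cat >> h.py <<'E'
import math
th=math.radians(5.5);R=np.array([[math.cos(th),-math.sin(th)],[math.sin(th),math.cos(th)]]);O=np.array([.546,.1685])
def comps(c,box,z,mn=20,inL=True):
    Q=cloud(c);x0,x1,y0,y1=box
    m=((Q[...,0]>x0)&(Q[...,0]<x1)&(Q[...,1]>y0)&(Q[...,1]<y1)&(Q[...,2]>z[0])&(Q[...,2]<z[1])).astype(np.uint8)
    n,L,S,C=cv2.connectedComponentsWithStats(m)
    for i in range(1,n):
        if S[i,4]<mn: continue
        v,u=np.nonzero(L==i);w=Q[v,u];l=(w[:,:2]-O)@R*1000 if inL else w[:,:2]*1000
        print(C[i].round(),S[i,4],np.percentile(w[:,2],[5,50,95]).round(4),[np.round(q,1) for q in cv2.minAreaRect(np.float32(l))],w.mean(0).round(4),c['img'][v,u].mean(0).round())
E
python3 - <<'E'
from h import *
print(arm.state()['ee_pos'].round(4),arm.state()['orientation'].round(3))
for n in('wrist','top','scene'): print(n);comps(snap(n),(.4,.7,.05,.31),(.112,.135))
E
```

```text
[0.6018 0.095  0.1809] [-0.059  0.998  0.     0.002]
wrist
[304.  79.] 1061 [0.1189 0.1304 0.1318] [array([-35.8, -54.2]), array([10.3, 29.6]), np.float64(89.9)] [0.5156 0.1102 0.1292] [23. 23. 23.]
[262. 209.] 1600 [0.126  0.1301 0.1316] [array([ 49.1, -76.6]), array([10. , 73.7]), np.float64(89.7)] [0.5977 0.0965 0.1295] [130. 131. 130.]
top
scene
[271. 156.] 68 [0.113  0.1269 0.1337] [array([-34.8, -53.6]), array([13.9, 31.2]), np.float64(87.2)] [0.5171 0.1093 0.1253] [45. 44. 49.]
[292. 173.] 100 [0.1147 0.1297 0.1335] [array([ 49.6, -75.9]), array([73.3, 13.9]), np.float64(1.8)] [0.6037 0.0957 0.1277] [134. 131. 132.]
```

The key is now turned a quarter (bow along x). Grasping the bar and lifting the hatch along its arc.

Call:
drive_tool:
  steps:
    - {"translation":[0,0.05,-0.6],"angular":[0,0,0],"gripper":45}
    - {"translation":[0,0,-0.7],"angular":[0,0,0],"gripper":45}
    - {"translation":[0,0,-0.55],"angular":[0,0,0],"gripper":45}
    - {"translation":[0,0,0],"angular":[0,0,0],"gripper":5}
    - {"translation":[0,0,0],"angular":[0,0,0],"gripper":5}
    - {"translation":[0,0,0],"angular":[0,0,0],"gripper":5}
    - {"translation":[0,0,0],"angular":[0,0,0],"gripper":5}
  newtons: 25

```text
time: 6.15
ee_pos: [0.5975, 0.0978, 0.1069]
orientation: [-0.059, 0.998, 0.0, -0.001]
contact_force: [-4.2, 1.0, -0.9]
width: 0.009
gripper_force: 24.5
```

Call:
drive_tool:
  steps:
    - {"translation":[-0.005,0.06,0.21],"angular":[0,0,0],"gripper":5}
    - {"translation":[-0.005,0.06,0.21],"angular":[0,0,0],"gripper":5}

```text
time: 6.35
ee_pos: [0.5971, 0.1024, 0.1232]
orientation: [-0.059, 0.998, 0.0, -0.001]
contact_force: [-4.1, 1.7, -5.5]
width: 0.0091
gripper_force: 24.3
```

Call:
drive_tool:
  steps:
    - {"translation":[-0.016,0.164,0.405],"angular":[0,0,0],"gripper":5}
    - {"translation":[-0.02,0.203,0.386],"angular":[0,0,0],"gripper":5}
    - {"translation":[-0.023,0.241,0.364],"angular":[0,0,0],"gripper":5}
    - {"translation":[-0.027,0.276,0.338],"angular":[0,0,0],"gripper":5}
    - {"translation":[-0.03,0.308,0.309],"angular":[0,0,0],"gripper":5}
    - {"translation":[-0.032,0.337,0.276],"angular":[0,0,0],"gripper":5}
    - {"translation":[-0.035,0.363,0.241],"angular":[0,0,0],"gripper":5}

```text
time: 7.05
ee_pos: [0.5903, 0.1759, 0.218]
orientation: [-0.058, 0.998, -0.003, 0.0]
contact_force: [-5.2, -5.7, 1.4]
width: 0.0087
gripper_force: 24.5
```

Call:
drive_tool:
  steps:
    - {"translation":[-0.037,0.385,0.203],"angular":[0,0,0],"gripper":5}
    - {"translation":[-0.039,0.403,0.164],"angular":[0,0,0],"gripper":5}
    - {"translation":[-0.04,0.418,0.123],"angular":[0,0,0],"gripper":5}
    - {"translation":[-0.041,0.428,0.08],"angular":[0,0,0],"gripper":5}
    - {"translation":[-0.042,0.433,0.037],"angular":[0,0,0],"gripper":5}
    - {"translation":[-0.042,0.435,-0.007],"angular":[0,0,0],"gripper":5}
    - {"translation":[-0.042,0.432,-0.051],"angular":[0,0,0],"gripper":5}
    - {"translation":[0,0.05,0],"angular":[0,0,0],"gripper":5}

```text
time: 7.85
ee_pos: [0.5795, 0.2993, 0.2401]
orientation: [-0.06, 0.998, 0.001, 0.001]
contact_force: [-5.2, -1.5, 6.0]
width: 0.0089
gripper_force: 26.1
```

Run:
```python
from h import *
s=arm.state();print(s['ee_pos'].round(4),s['contact_force'].round(1))
p=s['ee_pos']+[0,0,.019];l=(p[:2]-O)@R*1000;y=l[1]-95;z=p[2]*1000-85
print(l,z,'r',np.hypot(y,z),'theta',math.atan2(z,-y)-math.atan2(41,170))
c=snap('top','top2.png')
Q=cloud(c);
l=(Q[...,:2]-O)@R*1000
# chamber crop
cv2.imwrite('pics/crop3.png',cv2.resize(cv2.cvtColor(c['img'],cv2.COLOR_RGB2BGR)[140:260,110:250],None,fx=5,fy=5,interpolation=cv2.INTER_CUBIC))
```

```text
[0.5795 0.2993 0.2401] [-5.2 -1.5  6. ]
[ 45.91365071 126.93524979] 174.05581390543858 r 176.9612571528677 theta 1.5155980749881475
```

View pics/crop3.png

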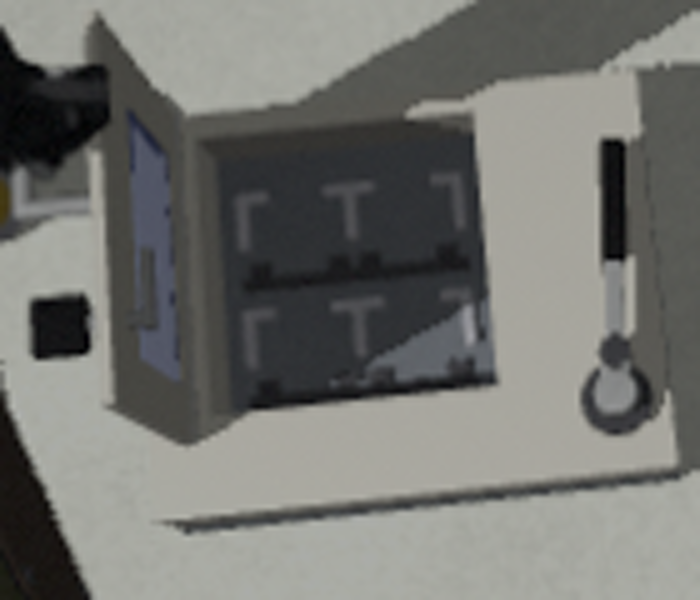

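The hatch is almost upright (about 1.52). Crop 3 shows the four empty pockets: light T walls at (348,188) and (358,303) on the +x side, dark jaws on the -x side. I'll nudge the hatch on a little, release and rise.

Call:
drive_tool:
  steps:
    - {"translation":[-0.01,0.2,0],"angular":[0,0,0],"gripper":5}
    - {"translation":[-0.01,0.2,0],"angular":[0,0,0],"gripper":5}
    - {"translation":[0,0,0],"angular":[0,0,0],"gripper":5}
    - {"translation":[0,0,0],"angular":[0,0,0],"gripper":5}

```text
time: 8.3
ee_pos: [0.5782, 0.313, 0.2373]
orientation: [-0.059, 0.998, -0.0, -0.001]
contact_force: [-4.2, -0.0, -3.6]
width: 0.009
gripper_force: 24.9
```

Run:
```python
from h import *
s=arm.state();print(s['ee_pos'].round(4),s['contact_force'].round(1))
p=s['ee_pos']+[0,0,.019];l=(p[:2]-O)@R*1000;y=l[1]-95;z=p[2]*1000-85
print(l,z,'r',np.hypot(y,z),'theta',math.atan2(z,-y)-math.atan2(41,170))
for n in('top','scene'):
    c=snap(n);Q=cloud(c);l=(Q[...,:2]-O)@R*1000
    m=(Q[...,2]>.12)&(Q[...,2]<.26)&(l[...,0]>-75)&(l[...,0]<10)&(l[...,1]>40)&(l[...,1]<110)
    if m.sum()>50:
        a=np.polyfit(Q[m][:,2]*1000,l[m][:,1],1);print(n,m.sum(),'theta from slope',math.pi/2+math.atan(a[0]),a)
```

```text
[0.5782 0.313  0.2373] [-4.2 -0.  -3.6]
[ 45.89251516 140.73045078] 171.3254805084839 r 177.3236994872311 theta 1.594979519583199
top 569 theta from slope 1.5763860225620538 [5.58975398e-03 9.58894391e+01]
scene 954 theta from slope 1.5819285637204736 [1.11326968e-02 9.63405907e+01]
```

The hatch stands at about 1.58 rad. Releasing it and travelling to blank 0.

Call:
drive_tool:
  steps:
    - {"translation":[0,0,0],"angular":[0,0,0],"gripper":33}
    - {"translation":[0,0,0],"angular":[0,0,0],"gripper":33}
    - {"translation":[0,0,0.6],"angular":[0,0,0],"gripper":33}
    - {"translation":[0,0,0.9],"angular":[0,0,0],"gripper":33}
    - {"translation":[0,0,0.9],"angular":[0,0,0],"gripper":33}
    - {"translation":[0,0,0],"angular":[0,0,0],"gripper":33}

```text
time: 9.0
ee_pos: [0.5819, 0.3146, 0.3408]
orientation: [-0.059, 0.998, 0.003, 0.006]
contact_force: [0.7, 0.6, -0.3]
width: 0.0285
gripper_force: 0.0
```

Call:
drive_tool:
  steps:
    - {"translation":[0.14,-0.96,0],"angular":[0,0,-0.84],"gripper":60}
    - {"translation":[0.14,-0.96,0],"angular":[0,0,-0.84],"gripper":60}
    - {"translation":[0.14,-0.96,0],"angular":[0,0,-0.84],"gripper":60}
    - {"translation":[0.14,-0.96,0],"angular":[0,0,-0.84],"gripper":60}
    - {"translation":[0.14,-0.96,0],"angular":[0,0,-0.84],"gripper":60}
    - {"translation":[0.14,-0.96,0],"angular":[0,0,-0.84],"gripper":60}

```text
time: 9.6
ee_pos: [0.6134, 0.0812, 0.334]
orientation: [0.316, 0.949, 0.0, 0.001]
contact_force: [0.6, 0.1, -0.0]
width: 0.0513
gripper_force: 0.0
```

Call:
drive_tool:
  steps:
    - {"translation":[0.14,-0.96,-0.5],"angular":[0,0,-0.84],"gripper":60}
    - {"translation":[0.14,-0.96,-0.5],"angular":[0,0,-0.84],"gripper":60}
    - {"translation":[0.14,-0.96,-0.5],"angular":[0,0,-0.84],"gripper":60}
    - {"translation":[0.14,-0.96,-0.5],"angular":[0,0,-0.84],"gripper":60}
    - {"translation":[0.14,-0.96,-0.5],"angular":[0,0,-0.84],"gripper":60}
    - {"translation":[0.14,-0.96,-0.5],"angular":[0,0,-0.84],"gripper":60}
    - {"translation":[0.14,-0.96,-0.5],"angular":[0,0,-0.84],"gripper":60}
    - {"translation":[0.14,-0.96,-0.5],"angular":[0,0,-0.84],"gripper":60}

```text
time: 10.4
ee_pos: [0.6581, -0.2265, 0.1732]
orientation: [0.735, 0.678, 0.001, 0.001]
contact_force: [1.2, 0.9, 0.8]
width: 0.0514
gripper_force: 0.0
```

Run:
```python
from h import *
from scipy.spatial.transform import Rotation as Ro
s=arm.state();M=Ro.from_quat(s['orientation']).as_matrix();print(s['joint_positions'].round(3),s['ee_pos'].round(4),'yaw',math.degrees(math.atan2(M[1,0],M[0,0])),M[2].round(3),s['contact_force'].round(1))
for n in('wrist','top','scene'): print(n);comps(snap(n),(.5,.72,-.42,-.15),(.015,.034),40,False)
t=snap('scene');Q=cloud(t);l=(Q[...,:2]-O)@R*1000
m=(Q[...,2]>.12)&(Q[...,2]<.26)&(l[...,0]>-75)&(l[...,0]<10)&(l[...,1]>40)&(l[...,1]<110)
a=np.polyfit(Q[m][:,2]*1000,l[m][:,1],1);print(math.pi/2+math.atan(a[0]))
```

```text
[-0.331  0.582  0.227  1.212 -0.     1.32 ] [ 0.6581 -0.2265  0.1732] yaw 85.39951412850168 [-0.001  0.003 -1.   ] [1.2 0.9 0.8]
wrist
[217.  94.] 50 [0.021  0.0249 0.0262] [array([ 628.7, -152.4]), array([4.3, 9.6]), np.float64(85.2)] [ 0.6293 -0.1519  0.0243] [219. 115.  36.]
[253. 171.] 1661 [0.0237 0.0251 0.0263] [array([ 654.1, -224.3]), array([49.6, 29.8]), np.float64(84.1)] [ 0.6544 -0.2231  0.025 ] [238. 229. 200.]
[148. 163.] 208 [0.0231 0.0285 0.0335] [array([ 555.7, -208. ]), array([14.9, 41.7]), np.float64(34.7)] [ 0.5592 -0.207   0.0283] [ 9.  9. 10.]
[270. 292.] 2305 [0.0169 0.0192 0.0279] [array([ 660.2, -362.6]), array([51. , 61.6]), np.float64(2.3)] [ 0.6609 -0.3594  0.0218] [226. 223. 216.]
top
[313. 164.] 170 [0.0199 0.0247 0.0281] [array([ 654.6, -223.8]), array([49.5, 30.8]), np.float64(86.6)] [ 0.6539 -0.2236  0.0244] [151. 143. 125.]
scene
[204. 258.] 44 [0.0158 0.0264 0.0332] [array([ 555.2, -225.1]), array([41.9, 14. ]), np.float64(51.9)] [ 0.5579 -0.2247  0.0254] [22. 21. 22.]
[230. 280.] 232 [0.0188 0.0259 0.0288] [array([ 654.4, -225. ]), array([50.7, 31. ]), np.float64(84.8)] [ 0.6558 -0.2265  0.0252] [208. 203. 187.]
[166. 298.] 237 [0.019  0.0254 0.029 ] [array([ 564.2, -370.3]), array([49.2, 31. ]), np.float64(65.5)] [ 0.5653 -0.3707  0.0251] [111. 100.  87.]
[195. 320.] 501 [0.0163 0.0208 0.0303] [array([ 659.9, -363.1]), array([52.7, 63.6]), np.float64(1.7)] [ 0.662  -0.3649  0.0225] [187. 180. 174.]
1.5773621774718445
```

Call:
drive_tool:
  steps:
    - {"translation":[-0.1,0.05,-0.9],"angular":[0,0,0],"gripper":60}
    - {"translation":[0,0,-0.9],"angular":[0,0,0],"gripper":60}
    - {"translation":[0,0,-0.9],"angular":[0,0,0],"gripper":60}
    - {"translation":[0,0,-0.9],"angular":[0,0,0],"gripper":60}
    - {"translation":[0,0,-0.55],"angular":[0,0,0],"gripper":60}
    - {"translation":[0,0,0],"angular":[0,0,0],"gripper":60}

```text
time: 11.2
ee_pos: [0.6511, -0.2199, 0.0049]
orientation: [0.732, 0.681, -0.001, -0.002]
contact_force: [-0.2, -0.2, 0.1]
width: 0.0513
gripper_force: 0.0
```

Call:
drive_tool:
  steps:
    - {"translation":[0,0,0],"angular":[0,0,0],"gripper":10}
    - {"translation":[0,0,0],"angular":[0,0,0],"gripper":10}
    - {"translation":[0,0,0],"angular":[0,0,0],"gripper":10}
    - {"translation":[0,0,0],"angular":[0,0,0],"gripper":10}
  newtons: 30

```text
time: 11.6
ee_pos: [0.6551, -0.2225, 0.0101]
orientation: [0.733, 0.68, 0.001, 0.002]
contact_force: [0.8, 0.7, 6.1]
width: 0.029
gripper_force: 32.3
```

Call:
drive_tool:
  steps:
    - {"translation":[0,0,0.5],"angular":[0,0,0],"gripper":10}
    - {"translation":[0,0,0.9],"angular":[0,0,0],"gripper":10}
    - {"translation":[0,0,0.9],"angular":[0,0,0],"gripper":10}
    - {"translation":[-0.14,0.92,0.6],"angular":[0,0,0.117],"gripper":10}
    - {"translation":[-0.14,0.92,0.6],"angular":[0,0,0.117],"gripper":10}
    - {"translation":[-0.14,0.92,0.6],"angular":[0,0,0.117],"gripper":10}
    - {"translation":[-0.14,0.92,0.6],"angular":[0,0,0.117],"gripper":10}
    - {"translation":[-0.14,0.92,0.4],"angular":[0,0,0.117],"gripper":10}

```text
time: 12.4
ee_pos: [0.6254, -0.0371, 0.2141]
orientation: [0.702, 0.712, 0.001, 0.001]
contact_force: [-0.1, 0.3, -0.8]
width: 0.0293
gripper_force: 31.5
```

Call:
drive_tool:
  steps:
    - {"translation":[-0.14,0.92,0],"angular":[0,0,0.117],"gripper":10}
    - {"translation":[-0.14,0.92,0],"angular":[0,0,0.117],"gripper":10}
    - {"translation":[-0.14,0.92,0],"angular":[0,0,0.117],"gripper":10}
    - {"translation":[-0.14,0.92,0],"angular":[0,0,0.117],"gripper":10}
    - {"translation":[-0.14,0.92,0],"angular":[0,0,0.117],"gripper":10}
    - {"translation":[0,0,0],"angular":[0,0,0],"gripper":10}

```text
time: 13.0
ee_pos: [0.5963, 0.15, 0.212]
orientation: [0.669, 0.744, 0.001, -0.001]
contact_force: [0.3, -0.9, -1.3]
width: 0.0289
gripper_force: 31.5
```

Run:
```python
from h import *
from scipy.spatial.transform import Rotation as Ro
s=arm.state();M=Ro.from_quat(s['orientation']).as_matrix();print(s['ee_pos'].round(4),'yaw',math.degrees(math.atan2(M[1,0],M[0,0])),s['contact_force'].round(1),s['width'])
c=snap('wrist','w2.png');Q=cloud(c);l=(Q[...,:2]-O)@R*1000
# orthographic map of heights in loader frame, 4 px per mm... walls 36..44 mm
a=snap('top')
for nm,c in(('w',c),('t',a)):
  Q=cloud(c);l=(Q[...,:2]-O)@R*1000
  m=(Q[...,2]>.0375)&(Q[...,2]<.043)&(l[...,0]>-64)&(l[...,0]<94)&(l[...,1]>-74)&(l[...,1]<84)
  img=np.full((170*3,170*3),0,np.uint8)
  for x,y in l[m]:
    cv2.circle(img,(int((90-y)*3),int((100-x)*3)),1,255,-1)
  cv2.imwrite(f'pics/map_{nm}.png',img)
  n,L,S,C=cv2.connectedComponentsWithStats(m.astype(np.uint8))
  for i in range(1,n):
    if S[i,4]<15: continue
    p=l[L==i];print(nm,C[i].round(),S[i,4],'x',p[:,0].min().round(1),p[:,0].max().round(1),'y',p[:,1].min().round(1),p[:,1].max().round(1),c['img'][L==i].mean(0).round())
```

```text
[0.5963 0.15   0.212 ] yaw 96.08171396242516 [ 0.3 -0.9 -1.3] 0.028932579328646246
w [215.  53.] 25 x -2.5 19.4 y 83.6 83.9 [67. 66. 62.]
w [280.  54.] 28 x 55.4 79.6 y 83.4 83.6 [65. 64. 61.]
w [193.  73.] 362 x -33.6 1.2 y 54.2 71.7 [77. 77. 81.]
w [268.  74.] 345 x 37.3 70.4 y 53.9 71.3 [78. 78. 83.]
w [232.  80.] 147 x 13.1 28.9 y 53.5 69.4 [24. 24. 26.]
w [157.  81.] 146 x -56.4 -41.3 y 53.1 66.5 [22. 23. 24.]
w [151.  96.] 34 x -57.5 -49.5 y 40.3 51.3 [23. 23. 25.]
w [151. 108.] 22 x -57.5 -51.4 y 31.1 38.5 [23. 23. 25.]
w [225. 110.] 17 x 14.3 19.3 y 30.5 36.1 [22. 22. 24.]
w [162. 130.] 121 x -51.0 -41.1 y 8.3 20.1 [48. 48. 51.]
w [199. 140.] 379 x -33.3 1.2 y -10.1 20.0 [75. 74. 79.]
w [234. 131.] 120 x 17.6 28.7 y 7.5 19.6 [24. 24. 26.]
w [269. 140.] 367 x 37.2 70.2 y -10.5 19.8 [75. 75. 80.]
w [162. 148.] 130 x -53.3 -40.8 y -11.9 5.1 [46. 46. 49.]
w [234. 149.] 107 x 20.3 28.6 y -11.4 1.9 [23. 24. 26.]
w [157. 171.] 18 x -56.4 -50.9 y -30.6 -23.1 [23. 23. 24.]
w [164. 191.] 154 x -57.1 -41.0 y -60.8 -32.5 [40. 41. 44.]
w [199. 199.] 290 x -33.1 1.1 y -62.5 -43.9 [148. 148. 155.]
w [233. 193.] 97 x 14.6 27.0 y -58.0 -43.7 [28. 28. 30.]
w [266. 200.] 277 x 36.2 69.5 y -62.6 -44.1 [144. 144. 152.]
t [200. 178.] 31 x 36.6 71.0 y -64.3 -44.8 [127. 127. 132.]
t [199. 191.] 21 x 13.4 28.4 y -55.6 -40.1 [37. 37. 40.]
t [202. 201.] 32 x -32.5 4.0 y -63.2 -44.8 [132. 133. 137.]
```

View pics/w2.png

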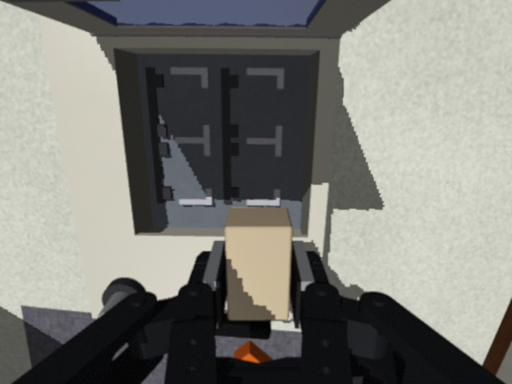

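The wrist view shows the held blank at (258,265) and all four pockets clear. From the walls, the pocket mids are at loader (47,-27), (-23,-27), (47,37) and (-23,37). I'll use the two -y pockets, away from the hatch, after measuring how the blank sits in the grip.

```bash
cat >> h.py <<'E'
from scipy.spatial.transform import Rotation as Ro
def held(target):
    c=vision.camera('wrist');Q=cloud(c);s=arm.state();M=Ro.from_quat(s['orientation']).as_matrix();e=s['ee_pos']
    im=c['img'].astype(int);rel=(Q-e)@M
    m=(abs(rel[...,1])<.025)&(abs(rel[...,0])<.05)&(im[...,0]-im[...,2]>12)&(abs(rel[...,2])<.05)
    z=Q[m][:,2];zt=np.percentile(z,97);t=m&(Q[...,2]>zt-.004)
    r=cv2.minAreaRect(np.float32(Q[t][:,:2]*1000));l=(np.array(r[0])/1000-O)@R*1000
    print('ee',e.round(4),'yaw',round(math.degrees(math.atan2(M[1,0],M[0,0])),2),'top z',zt.round(4),'n',t.sum(),'rect',np.round(r[0],1),np.round(r[1],1),round(r[2],1),'loader',l.round(1),'ee loader',((e[:2]-O)@R*1000).round(1))
    w=R@np.array(target)/1000+O;d=w-e[:2];print('TCP shift to target',d.round(4),'blank-rect shift',(w-np.array(r[0])/1000).round(4))
E
python3 -c "
from h import *
held((47.5,-27))"
```

```text
ee [0.5971 0.1455 0.2118] yaw 95.77 top z 0.228 n 6156 rect [596.9 143.8] [30.1 51. ] 5.9 loader [ 48.3 -29.4] ee loader [ 48.7 -27.8]
TCP shift to target [-0.0012  0.0007] blank-rect shift [-0.001   0.0023]
```

Call:
drive_tool:
  steps:
    - {"translation":[-0.025,0.055,-0.7],"angular":[0,0,0],"gripper":10}
    - {"translation":[0,0,-0.8],"angular":[0,0,0],"gripper":10}
    - {"translation":[0,0,-0.8],"angular":[0,0,0],"gripper":10}
    - {"translation":[0,0,-0.6],"angular":[0,0,0],"gripper":10}
    - {"translation":[0,0,-0.4],"angular":[0,0,0],"gripper":10}
    - {"translation":[0,0,0],"angular":[0,0,0],"gripper":10}
    - {"translation":[0,0,0],"angular":[0,0,0],"gripper":10}

```text
time: 13.85
ee_pos: [0.5965, 0.1468, 0.0799]
orientation: [0.671, 0.741, -0.0, 0.0]
contact_force: [0.8, 0.3, -1.1]
width: 0.0297
gripper_force: 31.4
```

```bash
python3 -c "
from h import *
print(arm.state()['contact_force'].round(1))
held((47.5,-27))"
```

```text
[ 0.8  0.3 -1.1]
ee [0.5972 0.1472 0.0807] yaw 95.68 top z 0.096 n 6164 rect [596.6 144.3] [29.7 50.7] 5.7 loader [ 48.1 -29. ] ee loader [ 48.9 -26.1]
TCP shift to target [-0.0013 -0.001 ] blank-rect shift [-0.0008  0.0019]
```

Call:
drive_tool:
  steps:
    - {"translation":[-0.02,0.04,-0.3],"angular":[0,0,0],"gripper":10}
    - {"translation":[0,0,-0.3],"angular":[0,0,0],"gripper":10}
    - {"translation":[0,0,-0.25],"angular":[0,0,0],"gripper":10}
    - {"translation":[0,0,0],"angular":[0,0,0],"gripper":10}

```text
time: 14.3
ee_pos: [0.5948, 0.1495, 0.0443]
orientation: [0.671, 0.742, -0.001, -0.0]
contact_force: [-0.1, 0.7, -1.7]
width: 0.0292
gripper_force: 31.8
```

Call:
drive_tool:
  steps:
    - {"translation":[0,0,-0.05],"angular":[0,0,0],"gripper":10}
    - {"translation":[0,0,0],"angular":[0,0,0],"gripper":10}

```text
time: 14.5
ee_pos: [0.595, 0.1496, 0.0438]
orientation: [0.671, 0.742, -0.0, -0.0]
contact_force: [-0.3, 0.4, 2.5]
width: 0.0291
gripper_force: 32.2
```

```bash
python3 -c "
from h import *
print(arm.state()['contact_force'].round(1))
held((47.5,-27))"
```

```text
[-0.3  0.4  2.5]
ee [0.595  0.1496 0.0438] yaw 95.77 top z 0.0602 n 6139 rect [595.3 147. ] [29.7 51.2] 5.5 loader [ 47.  -26.2] ee loader [ 47.  -23.6]
TCP shift to target [ 0.0008 -0.0034] blank-rect shift [ 0.0006 -0.0008]
```

Call:
drive_tool:
  steps:
    - {"translation":[0,0,0],"angular":[0,0,0],"gripper":42}
    - {"translation":[0,0,0],"angular":[0,0,0],"gripper":42}
    - {"translation":[0,0,0.5],"angular":[0,0,0],"gripper":42}
    - {"translation":[0,0,0.9],"angular":[0,0,0],"gripper":42}
    - {"translation":[0,0,0.9],"angular":[0,0,0],"gripper":42}
    - {"translation":[0,0,0.9],"angular":[0,0,0],"gripper":42}
    - {"translation":[0,0,0.9],"angular":[0,0,0],"gripper":42}
    - {"translation":[0,0,0],"angular":[0,0,0],"gripper":42}

```text
time: 15.35
ee_pos: [0.5989, 0.1504, 0.2135]
orientation: [0.671, 0.742, 0.005, 0.003]
contact_force: [0.3, 0.9, 0.8]
width: 0.0356
gripper_force: 0.0
```

Run:
```python
from h import *
print(arm.state()['ee_pos'])
comps(snap('wrist'),(.5,.7,.1,.3),(.052,.066),40)
for n in('top','scene'): print(n);comps(snap(n),(.5,.72,-.42,-.15),(.018,.034),40,False)
```

```text
[0.59885784 0.15042041 0.21353273]
[213.  52.] 185 [0.053  0.0593 0.0652] [array([14.6, 83.8]), array([  0.4, 104. ]), np.float64(89.6)] [0.552  0.2533 0.0592] [70. 69. 64.]
[303. 128.] 441 [0.0527 0.0597 0.0653] [array([94. ,  5.4]), array([ 26.3, 162.5]), np.float64(9.1)] [0.6371 0.1941 0.0591] [53. 52. 48.]
[252. 175.] 1587 [0.0577 0.0591 0.0603] [array([ 46.5, -26.1]), array([29.5, 50.1]), np.float64(0.7)] [0.5951 0.148  0.059 ] [102.  93.  76.]
top
[357. 162.] 186 [0.0184 0.0254 0.0291] [array([ 658.6, -361.8]), array([58.8, 49.2]), np.float64(89.4)] [ 0.6582 -0.3619  0.0241] [92. 90. 87.]
[362. 192.] 162 [0.0204 0.0248 0.0281] [array([ 563.5, -368.8]), array([48.1, 31.1]), np.float64(65.8)] [ 0.5632 -0.3685  0.0248] [91. 85. 74.]
scene
[166. 297.] 223 [0.0208 0.0258 0.0289] [array([ 563.2, -369.7]), array([49.3, 31.8]), np.float64(64.5)] [ 0.5646 -0.3703  0.0256] [104.  94.  82.]
[194. 320.] 421 [0.0184 0.0225 0.0305] [array([ 659.5, -363.7]), array([52.7, 62. ]), np.float64(3.5)] [ 0.662  -0.3655  0.0238] [107. 101.  98.]
```

Call:
drive_tool:
  steps:
    - {"translation":[-0.062,-0.93,0],"angular":[0,0,-0.251],"gripper":55}
    - {"translation":[-0.062,-0.93,0],"angular":[0,0,-0.251],"gripper":55}
    - {"translation":[-0.062,-0.93,0],"angular":[0,0,-0.251],"gripper":55}
    - {"translation":[-0.062,-0.93,0],"angular":[0,0,-0.251],"gripper":55}
    - {"translation":[-0.062,-0.93,0],"angular":[0,0,-0.251],"gripper":55}
    - {"translation":[-0.062,-0.93,0],"angular":[0,0,-0.251],"gripper":55}
    - {"translation":[-0.062,-0.93,0],"angular":[0,0,-0.251],"gripper":55}

```text
time: 16.2
ee_pos: [0.5765, -0.1121, 0.2053]
orientation: [0.763, 0.647, -0.001, -0.002]
contact_force: [0.5, 0.8, 0.2]
width: 0.0468
gripper_force: 0.0
```

Call:
drive_tool:
  steps:
    - {"translation":[-0.062,-0.93,-0.15],"angular":[0,0,-0.251],"gripper":55}
    - {"translation":[-0.062,-0.93,-0.15],"angular":[0,0,-0.251],"gripper":55}
    - {"translation":[-0.062,-0.93,-0.15],"angular":[0,0,-0.251],"gripper":55}
    - {"translation":[-0.062,-0.93,-0.15],"angular":[0,0,-0.251],"gripper":55}
    - {"translation":[-0.062,-0.93,-0.15],"angular":[0,0,-0.251],"gripper":55}
    - {"translation":[-0.062,-0.93,-0.15],"angular":[0,0,-0.251],"gripper":55}
    - {"translation":[-0.062,-0.93,-0.15],"angular":[0,0,-0.251],"gripper":55}
    - {"translation":[0,0,0],"angular":[0,0,0],"gripper":55}

```text
time: 17.0
ee_pos: [0.5584, -0.375, 0.1616]
orientation: [0.842, 0.539, -0.002, -0.002]
contact_force: [-0.5, 0.9, -0.6]
width: 0.0471
gripper_force: 0.0
```

Run:
```python
from h import *
s=arm.state();M=Ro.from_quat(s['orientation']).as_matrix();print(s['ee_pos'].round(4),'yaw',math.degrees(math.atan2(M[1,0],M[0,0])))
comps(snap('wrist'),(.45,.72,-.45,-.15),(.018,.032),100,False)
```

```text
[ 0.5584 -0.375   0.1616] yaw 65.23704870265739
[175.  23.] 142 [0.023  0.0276 0.0316] [array([ 551.3, -232.9]), array([34.4,  8. ]), np.float64(25.6)] [ 0.5525 -0.2339  0.0275] [8. 8. 8.]
[360. 116.] 2890 [0.0181 0.026  0.028 ] [array([ 659.8, -363.2]), array([50.1, 59.6]), np.float64(2.5)] [ 0.6598 -0.3622  0.0235] [231. 228. 222.]
[261. 168.] 1831 [0.0238 0.0251 0.0262] [array([ 563.4, -369.1]), array([50. , 29.6]), np.float64(66.2)] [ 0.5641 -0.3683  0.025 ] [234. 223. 193.]
```

Call:
drive_tool:
  steps:
    - {"translation":[0.12,0.14,-0.8],"angular":[0,0,0.11],"gripper":60}
    - {"translation":[0,0,-0.8],"angular":[0,0,0],"gripper":60}
    - {"translation":[0,0,-0.8],"angular":[0,0,0],"gripper":60}
    - {"translation":[0,0,-0.8],"angular":[0,0,0],"gripper":60}
    - {"translation":[0,0,-0.6],"angular":[0,0,0],"gripper":60}
    - {"translation":[0,0,0],"angular":[0,0,0],"gripper":60}

```text
time: 17.65
ee_pos: [0.5617, -0.3617, 0.0085]
orientation: [0.836, 0.549, -0.002, -0.005]
contact_force: [-1.0, 1.2, -0.9]
width: 0.0513
gripper_force: 0.0
```

Call:
drive_tool:
  steps:
    - {"translation":[0,0,0],"angular":[0,0,0],"gripper":10}
    - {"translation":[0,0,0],"angular":[0,0,0],"gripper":10}
    - {"translation":[0,0,0],"angular":[0,0,0],"gripper":10}
    - {"translation":[0,0,0],"angular":[0,0,0],"gripper":10}
  newtons: 30

```text
time: 18.05
ee_pos: [0.5663, -0.3661, 0.015]
orientation: [0.836, 0.548, 0.0, 0.001]
contact_force: [0.1, -0.1, -1.1]
width: 0.0292
gripper_force: 33.9
```

The arm settled higher than intended, at 15 mm. I'll regrip lower.

Call:
drive_tool:
  steps:
    - {"translation":[0,0,0],"angular":[0,0,0],"gripper":50}
    - {"translation":[0,0,0],"angular":[0,0,0],"gripper":50}
    - {"translation":[0,0,-0.18],"angular":[0,0,0],"gripper":50}
    - {"translation":[0,0,0],"angular":[0,0,0],"gripper":10}
    - {"translation":[0,0,0],"angular":[0,0,0],"gripper":10}
    - {"translation":[0,0,0],"angular":[0,0,0],"gripper":10}
    - {"translation":[0,0,0],"angular":[0,0,0],"gripper":10}

```text
time: 18.75
ee_pos: [0.5653, -0.3655, 0.0062]
orientation: [0.836, 0.548, -0.0, -0.0]
contact_force: [0.7, 0.7, -1.6]
width: 0.0293
gripper_force: 30.1
```

Call:
drive_tool:
  steps:
    - {"translation":[0,0,0.5],"angular":[0,0,0],"gripper":10}
    - {"translation":[0,0,0.9],"angular":[0,0,0],"gripper":10}
    - {"translation":[0,0,0.9],"angular":[0,0,0],"gripper":10}
    - {"translation":[-0.075,0.97,0.55],"angular":[0,0,0.263],"gripper":10}
    - {"translation":[-0.075,0.97,0.55],"angular":[0,0,0.263],"gripper":10}
    - {"translation":[-0.075,0.97,0.55],"angular":[0,0,0.263],"gripper":10}
    - {"translation":[-0.075,0.97,0.55],"angular":[0,0,0.263],"gripper":10}
    - {"translation":[-0.075,0.97,0.55],"angular":[0,0,0.263],"gripper":10}

```text
time: 19.55
ee_pos: [0.55, -0.1702, 0.2094]
orientation: [0.778, 0.628, 0.0, 0.0]
contact_force: [1.4, -0.1, -0.4]
width: 0.0294
gripper_force: 30.0
```

Call:
drive_tool:
  steps:
    - {"translation":[-0.075,0.97,0],"angular":[0,0,0.263],"gripper":10}
    - {"translation":[-0.075,0.97,0],"angular":[0,0,0.263],"gripper":10}
    - {"translation":[-0.075,0.97,0],"angular":[0,0,0.263],"gripper":10}
    - {"translation":[-0.075,0.97,0],"angular":[0,0,0.263],"gripper":10}
    - {"translation":[-0.075,0.97,0],"angular":[0,0,0.263],"gripper":10}
    - {"translation":[-0.075,0.97,0],"angular":[0,0,0.263],"gripper":10}
    - {"translation":[-0.075,0.97,0],"angular":[0,0,0.263],"gripper":10}
    - {"translation":[-0.075,0.97,0],"angular":[0,0,0.263],"gripper":10}

```text
time: 20.35
ee_pos: [0.526, 0.1402, 0.2086]
orientation: [0.669, 0.743, 0.0, 0.0]
contact_force: [0.4, -0.3, -0.5]
width: 0.0291
gripper_force: 30.0
```

Call:
drive_tool:
  steps:
    - {"translation":[0,0,0],"angular":[0,0,0],"gripper":10}
    - {"translation":[0,0,0],"angular":[0,0,0],"gripper":10}

```text
time: 20.55
ee_pos: [0.5262, 0.1394, 0.2084]
orientation: [0.669, 0.743, -0.0, 0.0]
contact_force: [-0.4, 0.4, -0.6]
width: 0.0291
gripper_force: 30.1
```

```bash
python3 -c "
from h import *
print(arm.state()['contact_force'].round(1))
held((-22.5,-27))"
```

```text
[-0.4  0.4 -0.6]
ee [0.5262 0.1386 0.2084] yaw 95.91 top z 0.229 n 6364 rect [526.6 134.3] [30.2 50.7] 6.4 loader [-22.6 -32.2] ee loader [-22.5 -27.9]
TCP shift to target [-0.      0.0009] blank-rect shift [-0.0004  0.0052]
```

Call:
drive_tool:
  steps:
    - {"translation":[-0.01,0.11,-0.7],"angular":[0,0,-0.04],"gripper":10}
    - {"translation":[0,0,-0.8],"angular":[0,0,0],"gripper":10}
    - {"translation":[0,0,-0.8],"angular":[0,0,0],"gripper":10}
    - {"translation":[0,0,-0.6],"angular":[0,0,0],"gripper":10}
    - {"translation":[0,0,-0.4],"angular":[0,0,0],"gripper":10}
    - {"translation":[0,0,0],"angular":[0,0,0],"gripper":10}
    - {"translation":[0,0,0],"angular":[0,0,0],"gripper":10}

```text
time: 21.3
ee_pos: [0.5262, 0.1421, 0.0766]
orientation: [0.673, 0.74, -0.0, -0.0]
contact_force: [0.7, -0.2, -0.9]
width: 0.0293
gripper_force: 30.1
```

```bash
python3 -c "
from h import *
print(arm.state()['contact_force'].round(1))
held((-22.5,-27))"
```

```text
[ 0.7 -0.2 -0.9]
ee [0.5269 0.1425 0.0773] yaw 95.46 top z 0.0974 n 6372 rect [526.5 137.1] [30.2 50.4] 5.8 loader [-22.4 -29.4] ee loader [-21.5 -24.1]
TCP shift to target [-0.0007 -0.003 ] blank-rect shift [-0.0003  0.0024]
```

Call:
drive_tool:
  steps:
    - {"translation":[-0.01,0.04,-0.3],"angular":[0,0,0],"gripper":10}
    - {"translation":[0,0,-0.3],"angular":[0,0,0],"gripper":10}
    - {"translation":[0,0,-0.28],"angular":[0,0,0],"gripper":10}
    - {"translation":[0,0,0],"angular":[0,0,0],"gripper":10}

```text
time: 21.75
ee_pos: [0.5252, 0.1447, 0.0398]
orientation: [0.672, 0.741, -0.001, -0.0]
contact_force: [-0.1, -0.7, -0.2]
width: 0.0293
gripper_force: 30.3
```

Call:
drive_tool:
  steps:
    - {"translation":[0,0,-0.06],"angular":[0,0,0],"gripper":10}
    - {"translation":[0,0,0],"angular":[0,0,0],"gripper":10}

```text
time: 21.95
ee_pos: [0.5253, 0.1447, 0.0392]
orientation: [0.672, 0.741, -0.0, -0.0]
contact_force: [-1.1, -0.1, 4.8]
width: 0.0298
gripper_force: 31.0
```

```bash
python3 -c "
from h import *
print(arm.state()['contact_force'].round(1))
held((-22.5,-27))"
```

```text
[-1.1 -0.1  4.8]
ee [0.5253 0.1447 0.0392] yaw 95.55 top z 0.0602 n 6421 rect [525.7 139.7] [30.1 50.8] 6.4 loader [-22.9 -26.8] ee loader [-22.9 -21.7]
TCP shift to target [ 0.0009 -0.0053] blank-rect shift [ 0.0005 -0.0002]
```

Call:
drive_tool:
  steps:
    - {"translation":[0,0,0],"angular":[0,0,0],"gripper":42}
    - {"translation":[0,0,0],"angular":[0,0,0],"gripper":42}
    - {"translation":[0,0,0.5],"angular":[0,0,0],"gripper":42}
    - {"translation":[0,0,0.9],"angular":[0,0,0],"gripper":42}
    - {"translation":[0,0,0.9],"angular":[0,0,0],"gripper":42}
    - {"translation":[0,0,0.9],"angular":[0,0,0],"gripper":42}
    - {"translation":[0,0,0.9],"angular":[0,0,0],"gripper":42}
    - {"translation":[0,0,0],"angular":[0,0,0],"gripper":20}

```text
time: 22.8
ee_pos: [0.5282, 0.1456, 0.2077]
orientation: [0.672, 0.74, 0.004, 0.002]
contact_force: [0.5, 0.1, 0.3]
width: 0.0226
gripper_force: 0.0
```

Call:
drive_tool:
  steps:
    - {"translation":[0.47,-0.8,0],"angular":[0,0,0],"gripper":0}
    - {"translation":[0.48,-0.8,0],"angular":[0,0,0],"gripper":0}
    - {"translation":[0.48,-0.8,0],"angular":[0,0,0],"gripper":0}
    - {"translation":[0,0,0],"angular":[0,0,0],"gripper":0}
    - {"translation":[0,0,0],"angular":[0,0,0],"gripper":0}

```text
time: 23.3
ee_pos: [0.5821, 0.0481, 0.2014]
orientation: [0.673, 0.74, -0.001, -0.001]
contact_force: [-0.3, 0.3, 0.6]
width: 0.0003
gripper_force: 0.0
```

Run:
```python
from h import *
s=arm.state();print(s['ee_pos'].round(4),((s['ee_pos'][:2]-O)@R*1000).round(1))
w=snap('wrist','w3.png');t=snap('top');sc=snap('scene')
for n,c in(('w',w),('t',t),('s',sc)):
    print(n);comps(c,(.5,.66,.08,.22),(.052,.064),40)
    Q=cloud(c);l=(Q[...,:2]-O)@R*1000;k=c['img'].max(2)
    m=(Q[...,2]>.11)&(Q[...,2]<.13)&(l[...,0]>-110)&(l[...,0]<75)&(l[...,1]<-110)&(l[...,1]>-185)
    g=m&(l[...,0]>-15);p=l[g]
    if len(p)>20:
        print('grip rect',[np.round(q,2) for q in cv2.minAreaRect(np.float32(p))])
    for nm,mm in(('head',m&(l[...,0]<-55)),):
        if mm.sum()>20: print(nm,[np.round(q,1) for q in cv2.minEnclosingCircle(np.float32(l[mm]))],np.percentile(l[mm][:,0],[1,99]),np.percentile(l[mm][:,1],[1,99]))
```

```text
[0.5821 0.0481 0.2014] [  24.3 -123.3]
w
[343.  62.] 442 [0.0526 0.0582 0.0633] [array([ 94.6, -28.8]), array([101.1,   1.5]), np.float64(89.9)] [0.6427 0.1513 0.0581] [48. 47. 44.]
[286.  62.] 2335 [0.0577 0.0589 0.0602] [array([ 46.8, -26.1]), array([50. , 30.2]), np.float64(89.8)] [0.5949 0.1474 0.0589] [92. 83. 68.]
[202.  64.] 2330 [0.0576 0.059  0.0603] [array([-22.6, -27.3]), array([30.5, 49.4]), np.float64(0.7)] [0.5265 0.1397 0.0589] [136. 125. 103.]
grip rect [array([  22.55, -149.79]), array([14.53, 76.06]), np.float64(85.02)]
head [array([ -72.6, -142.4]), np.float64(19.3)] [-90.37393082 -55.25706353] [-150.8003579  -129.10086221]
t
s
[279. 167.] 133 [0.0556 0.0602 0.0631] [array([-22.4, -27.2]), array([31.5, 52.9]), np.float64(2.2)] [0.5278 0.1371 0.0598] [163. 157. 146.]
[299. 177.] 142 [0.055  0.0603 0.0632] [array([ 47.1, -26.7]), array([32. , 50.4]), np.float64(2.4)] [0.5965 0.1448 0.0599] [124. 115. 104.]
grip rect [array([  22.81, -151.35]), array([16.67, 75.9 ]), np.float64(88.04)]
head [array([ -73.5, -142.2]), np.float64(19.8)] [-91.62760427 -55.22388347] [-152.48778269 -130.31497231]
```

View pics/w3.png

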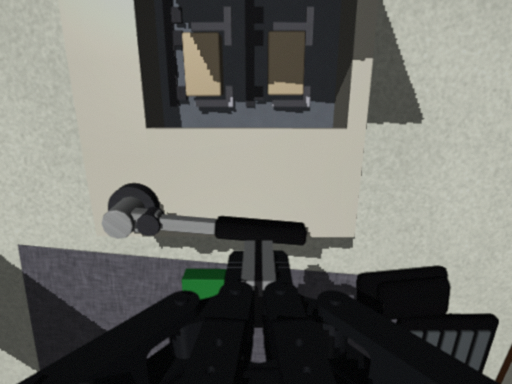

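Both blanks lie flat in their pockets (wrist view (201,63) and (286,63), tops at 59 mm). The wrench grip is at (260,230), currently about 0.07 rad. I'll lower the closed fingers on its +y side and compute the push arc.

Call:
drive_tool:
  steps:
    - {"translation":[0,0,-0.9],"angular":[0,0,0],"gripper":0}
    - {"translation":[0,0,-0.9],"angular":[0,0,0],"gripper":0}
    - {"translation":[0,0,-0.7],"angular":[0,0,0],"gripper":0}
    - {"translation":[0,0,0],"angular":[0,0,0],"gripper":0}
    - {"translation":[0,0,0],"angular":[0,0,0],"gripper":0}

```text
time: 23.95
ee_pos: [0.5822, 0.0495, 0.103]
orientation: [0.672, 0.741, -0.0, -0.0]
contact_force: [-0.7, -0.0, 0.4]
width: -0.0003
gripper_force: 0.0
```

Run:
```python
from h import *
s=arm.state();print(s['ee_pos'].round(4),((s['ee_pos'][:2]-O)@R*1000).round(1),s['contact_force'])
f=-np.arange(.07,.95,.08)
p=np.c_[-82.5+105*np.cos(f)-18*np.sin(f),-141+105*np.sin(f)+18*np.cos(f)]
print(np.c_[f,p,p@R.T/1000+O].round(4));print((np.diff(p@R.T,axis=0)/40).round(3).tolist())
```

```text
[0.5822 0.0495 0.103 ] [  24.7 -121.9] [-0.68294951 -0.04255873  0.3655472 ]
[[-7.000000e-02  2.350180e+01 -1.303881e+02  5.819000e-01  4.100000e-02]
 [-1.500000e-01  2.401080e+01 -1.388931e+02  5.832000e-01  3.250000e-02]
 [-2.300000e-01  2.383860e+01 -1.474116e+02  5.839000e-01  2.410000e-02]
 [-3.100000e-01  2.298610e+01 -1.558892e+02  5.838000e-01  1.550000e-02]
 [-3.900000e-01  2.145880e+01 -1.642714e+02  5.831000e-01  7.000000e-03]
 [-4.700000e-01  1.926660e+01 -1.725048e+02  5.817000e-01 -1.400000e-03]
 [-5.500000e-01  1.642340e+01 -1.805367e+02  5.797000e-01 -9.600000e-03]
 [-6.300000e-01  1.294750e+01 -1.883157e+02  5.769000e-01 -1.770000e-02]
 [-7.100000e-01  8.861000e+00 -1.957920e+02  5.736000e-01 -2.550000e-02]
 [-7.900000e-01  4.190100e+00 -2.029179e+02  5.696000e-01 -3.310000e-02]
 [-8.700000e-01 -1.035300e+00 -2.096477e+02  5.651000e-01 -4.030000e-02]]
[[0.033, -0.21], [0.016, -0.212], [-0.001, -0.213], [-0.018, -0.212], [-0.035, -0.21], [-0.052, -0.207], [-0.068, -0.202], [-0.084, -0.196], [-0.099, -0.189], [-0.114, -0.18]]
```

Call:
drive_tool:
  steps:
    - {"translation":[0,-0.2,0],"angular":[0,0,-0.45],"gripper":0}
    - {"translation":[0.033,-0.21,0],"angular":[0,0,-0.53],"gripper":0}
    - {"translation":[0.016,-0.212,0],"angular":[0,0,-0.53],"gripper":0}
    - {"translation":[0,0,0],"angular":[0,0,0],"gripper":0}

```text
time: 24.35
ee_pos: [0.586, 0.0257, 0.1052]
orientation: [0.752, 0.66, 0.003, -0.001]
contact_force: [-0.3, 4.9, -1.2]
width: 0.0005
gripper_force: 2.2
```

Call:
drive_tool:
  steps:
    - {"translation":[0,-0.213,0],"angular":[0,0,-0.53],"gripper":0}
    - {"translation":[0,0,0],"angular":[0,0,0],"gripper":0}

```text
time: 24.55
ee_pos: [0.5861, 0.0176, 0.1052]
orientation: [0.777, 0.63, 0.003, -0.001]
contact_force: [0.3, 6.3, -1.1]
width: 0.0004
gripper_force: 2.6
```

```bash
cat >> h.py <<'E'
def wrench():
    s=arm.state();print('ee',s['ee_pos'].round(4),((s['ee_pos'][:2]-O)@R*1000).round(1),'F',s['contact_force'].round(1))
    for n in('wrist','scene','top'):
        c=vision.camera(n);Q=cloud(c);l=(Q[...,:2]-O)@R*1000
        d=l-[-82.5,-141];r=np.hypot(d[...,0],d[...,1]);k=c['img'].max(2)
        z=(Q[...,2]>.112)&(Q[...,2]<.132)&(d[...,0]>0)&(abs(d[...,0])<150)
        m=z&(r>72)&(r<145)&(d[...,1]<25)&(k<70 if n!='scene' else k<110)
        m2=z&(r>30)&(r<70)
        for nm,q in(('grip',m),('shaft',m2)):
            if q.sum()<15: continue
            vx,vy,x,y=cv2.fitLine(np.float32(l[q]),cv2.DIST_HUBER,0,.01,.01).ravel()
            print(n,nm,q.sum(),'dir',round(math.atan(vy/vx),3),'mean',l[q].mean(0).round(1),'bearing',round(math.atan2(*(l[q].mean(0)-[-82.5,-141])[::-1]),3))
E
python3 -c "
from h import *
wrench()"
```

```text
ee [0.5861 0.0176 0.1052] [  25.4 -154.1] F [ 0.3  6.3 -1.1]
wrist grip 2158 dir -0.338 mean [  26.4 -153.9] bearing -0.118
wrist shaft 1919 dir -0.253 mean [ -39.4 -150.6] bearing -0.218
scene grip 165 dir -0.282 mean [  23.8 -172.8] bearing -0.291
scene shaft 68 dir -0.216 mean [ -36.5 -155.5] bearing -0.306
```

Call:
drive_tool:
  steps:
    - {"translation":[-0.018,-0.212,0],"angular":[0,0,-0.53],"gripper":0}
    - {"translation":[0,0,0],"angular":[0,0,0],"gripper":0}

```text
time: 24.9
ee_pos: [0.5855, 0.0094, 0.1052]
orientation: [0.801, 0.598, 0.003, -0.001]
contact_force: [-0.2, 7.1, -1.0]
width: 0.0001
gripper_force: 3.0
```

Call:
drive_tool:
  steps:
    - {"translation":[-0.018,-0.105,0],"angular":[0,0,-0.27],"gripper":0}
    - {"translation":[0,0,0],"angular":[0,0,0],"gripper":0}

```text
time: 25.1
ee_pos: [0.5851, 0.0058, 0.1052]
orientation: [0.813, 0.582, 0.004, -0.001]
contact_force: [0.9, 7.9, -2.1]
width: -0.0004
gripper_force: 3.7
```

Call:
drive_tool:
  steps:
    - {"translation":[-0.018,-0.105,0],"angular":[0,0,-0.27],"gripper":0}
    - {"translation":[0,0,0],"angular":[0,0,0],"gripper":0}

```text
time: 25.3
ee_pos: [0.5845, 0.0019, 0.1053]
orientation: [0.825, 0.566, 0.004, -0.001]
contact_force: [0.6, 7.9, -1.9]
width: -0.0001
gripper_force: 3.9
```

```bash
python3 -c "
from h import *
wrench()"
```

```text
ee [0.5845 0.0019 0.1053] [  22.4 -169.6] F [ 0.6  7.9 -1.9]
wrist grip 2156 dir -0.878 mean [  23.6 -169.6] bearing -0.263
wrist shaft 1922 dir -0.42 mean [ -41.  -155.8] bearing -0.343
scene grip 156 dir -0.398 mean [  19.8 -189. ] bearing -0.438
scene shaft 54 dir -0.386 mean [ -38.8 -161.4] bearing -0.437
```

Call:
drive_tool:
  steps:
    - {"translation":[-0.026,-0.103,0],"angular":[0,0,-0.27],"gripper":0}
    - {"translation":[0,0,0],"angular":[0,0,0],"gripper":0}

```text
time: 25.65
ee_pos: [0.5838, -0.0021, 0.1053]
orientation: [0.836, 0.549, 0.004, -0.001]
contact_force: [0.3, 8.2, -1.7]
width: -0.0001
gripper_force: 4.1
```

Call:
drive_tool:
  steps:
    - {"translation":[-0.026,-0.103,0],"angular":[0,0,-0.27],"gripper":0}
    - {"translation":[0,0,0],"angular":[0,0,0],"gripper":0}

```text
time: 25.85
ee_pos: [0.5828, -0.0062, 0.1053]
orientation: [0.847, 0.532, 0.004, -0.002]
contact_force: [0.6, 8.3, -2.2]
width: -0.0001
gripper_force: 4.1
```

```bash
python3 -c "
from h import *
wrench()"
```

```text
ee [ 0.5828 -0.0062  0.1053] [  19.9 -177.4] F [ 0.6  8.3 -2.2]
wrist grip 2146 dir -0.54 mean [  20.4 -177.2] bearing -0.338
wrist shaft 2057 dir -0.542 mean [ -41.5 -157.7] bearing -0.388
scene grip 154 dir -0.506 mean [  16.4 -196.4] bearing -0.51
scene shaft 50 dir -0.627 mean [ -38.7 -163.8] bearing -0.479
```

Call:
drive_tool:
  steps:
    - {"translation":[-0.034,-0.101,0],"angular":[0,0,-0.27],"gripper":0}
    - {"translation":[0,0,0],"angular":[0,0,0],"gripper":0}

```text
time: 26.2
ee_pos: [0.5816, -0.0102, 0.1053]
orientation: [0.857, 0.515, 0.004, -0.002]
contact_force: [2.3, 9.1, -1.6]
width: 0.0003
gripper_force: 4.2
```

Call:
drive_tool:
  steps:
    - {"translation":[-0.034,-0.101,0],"angular":[0,0,-0.27],"gripper":0}
    - {"translation":[0,0,0],"angular":[0,0,0],"gripper":0}

```text
time: 26.4
ee_pos: [0.5802, -0.0142, 0.1053]
orientation: [0.868, 0.497, 0.004, -0.002]
contact_force: [1.3, 8.8, -1.9]
width: -0.0002
gripper_force: 4.3
```

Run:
```python
from h import *
wrench()
c=snap('scene');cv2.imwrite('pics/s4.png',cv2.resize(cv2.cvtColor(c['img'],cv2.COLOR_RGB2BGR)[130:220,215:325],None,fx=6,fy=6,interpolation=cv2.INTER_CUBIC))
comps(c,(.5,.66,.08,.22),(.052,.064),40)
S=np.r_[R@[-.0825,-.141]+O,.125];print('spindle px',(proj(c,S)-[215,130])*6)
```

```text
ee [ 0.5802 -0.0142  0.1053] [  16.5 -185.1] F [ 1.3  8.8 -1.9]
wrist grip 2142 dir -0.201 mean [  16.6 -184.4] bearing -0.412
wrist shaft 2146 dir -0.631 mean [ -42.2 -159.6] bearing -0.433
scene grip 150 dir -0.633 mean [  12.  -203.8] bearing -0.586
scene shaft 51 dir -0.721 mean [ -41.5 -164.3] bearing -0.516
[281. 167.] 127 [0.0558 0.0599 0.0633] [array([-19.8, -28.2]), array([29.2, 53.3]), np.float64(1.4)] [0.5303 0.14   0.0597] [161. 154. 143.]
[300. 177.] 143 [0.0554 0.0598 0.063 ] [array([ 50. , -26.5]), array([50.8, 30.9]), np.float64(88.3)] [0.5992 0.1454 0.0595] [129. 119. 108.]
spindle px [[155.62337945 221.02827372]]
```

View pics/s4.png

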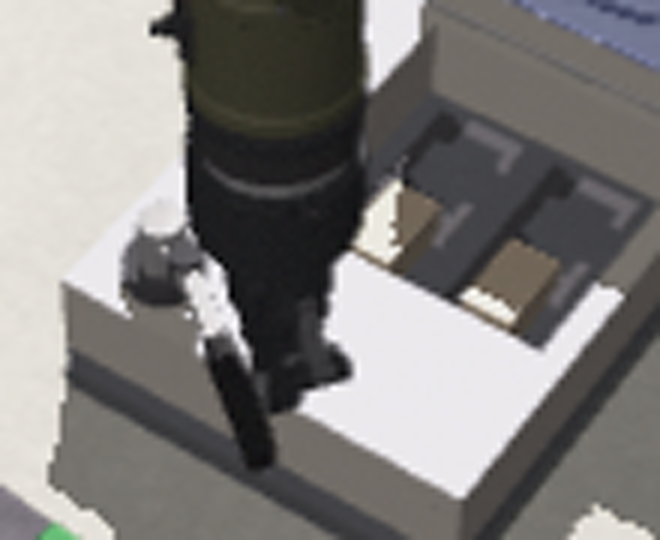

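The blanks are clamped, moved by +3 mm to (50,-26) and (-20,-28). The picture shows a kink at the hinge knob (185,250), and the handle direction against its bearing suggests a break of about 0.2. Backing off to verify from above.

Call:
drive_tool:
  steps:
    - {"translation":[0.15,0.3,0],"angular":[0,0,0],"gripper":0}
    - {"translation":[0.1,0.3,0.3],"angular":[0,0,0],"gripper":0}
    - {"translation":[0,0.3,0.9],"angular":[0,0,0.5],"gripper":0}
    - {"translation":[0,0.3,0.9],"angular":[0,0,0.5],"gripper":0}
    - {"translation":[-0.3,0.3,0.9],"angular":[0,0,0.9],"gripper":0}
    - {"translation":[-0.3,0.3,0],"angular":[0,0,0.9],"gripper":0}
    - {"translation":[-0.3,0,0],"angular":[0,0,0.9],"gripper":0}
    - {"translation":[-0.3,0,0],"angular":[0,0,0.5],"gripper":0}

```text
time: 27.4
ee_pos: [0.5407, 0.0551, 0.2253]
orientation: [0.669, 0.743, 0.001, 0.002]
contact_force: [-0.3, 0.1, 0.2]
width: -0.0001
gripper_force: 0.0
```

Run:
```python
from h import *
wrench()
c=snap('wrist','w5.png');S=np.r_[R@[-.0825,-.141]+O,.125];print('spindle px',proj(c,S))
Q=cloud(c);l=(Q[...,:2]-O)@R*1000
m=(Q[...,2]>.1)&(Q[...,2]<.135)&(l[...,0]<60)&(l[...,1]<-115)
v,u=np.nonzero(m);print(u.min(),u.max(),v.min(),v.max())
img=np.zeros((130*5,190*5,3),np.uint8)
for (x,y),k in zip(l[m],c['img'][m]): cv2.circle(img,(int((x+115)*5),int((-110-y)*5)),4,[int(t) for t in k[::-1]],-1)
cv2.imwrite('pics/orth.png',img[:600,:800])
```

```text
ee [0.5407 0.0551 0.2253] [ -16.1 -112.4] F [-0.3  0.1  0.2]
wrist grip 227 dir -0.658 mean [  25.7 -207.9] bearing -0.554
wrist shaft 472 dir -0.642 mean [ -43.5 -159.5] bearing -0.443
scene grip 126 dir -0.621 mean [  10.1 -205.2] bearing -0.606
scene shaft 49 dir -0.649 mean [ -41.8 -164.6] bearing -0.525
top grip 122 dir -0.631 mean [   5.8 -200.3] bearing -0.591
spindle px [[176.99956884 223.54703297]]
165 316 200 298
```

View pics/orth.png

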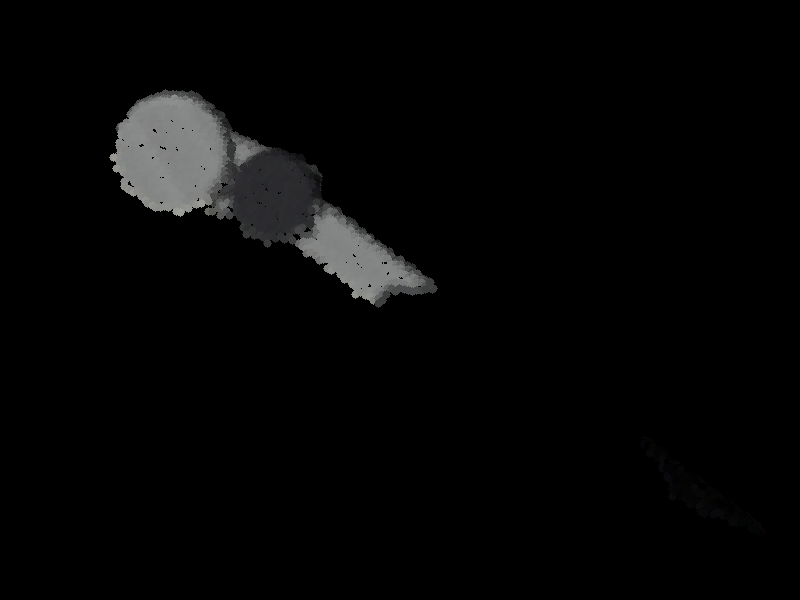

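The map from above shows spindle (171,152) to hinge (275,195) at 0.39 rad and the handle at 0.64 rad. So the screw is at 0.39 and the click at 0.25: broken over, and not over-tightened. Going back to the bar.

Call:
drive_tool:
  steps:
    - {"translation":[0,0,0.9],"angular":[0,0,0.88],"gripper":0}
    - {"translation":[0,0,0.9],"angular":[0,0,0.88],"gripper":0}
    - {"translation":[0,0,0.95],"angular":[0,0,0.88],"gripper":10}
    - {"translation":[0.11,0.715,0.05],"angular":[0,0,0.88],"gripper":33}
    - {"translation":[0.11,0.715,0],"angular":[0,0,0.88],"gripper":33}
    - {"translation":[0.11,0.715,0],"angular":[0,0,0.88],"gripper":33}
    - {"translation":[0.11,0.715,0],"angular":[0,0,0.88],"gripper":33}
    - {"translation":[0.11,0.715,0],"angular":[0,0,0.88],"gripper":33}

```text
time: 28.4
ee_pos: [0.563, 0.1984, 0.3352]
orientation: [0.205, 0.979, 0.0, 0.001]
contact_force: [0.4, 0.6, 0.1]
width: 0.0279
gripper_force: 0.0
```

Call:
drive_tool:
  steps:
    - {"translation":[0.11,0.715,0],"angular":[0,0,0.88],"gripper":33}
    - {"translation":[0.11,0.715,0],"angular":[0,0,0.88],"gripper":33}
    - {"translation":[0.11,0.715,0],"angular":[0,0,0.88],"gripper":33}
    - {"translation":[0.11,0.715,0],"angular":[0,0,0.88],"gripper":33}
    - {"translation":[0,0,0],"angular":[0,0,0],"gripper":33}
    - {"translation":[0,0,0],"angular":[0,0,0],"gripper":33}

```text
time: 29.0
ee_pos: [0.58, 0.3122, 0.3344]
orientation: [-0.055, 0.998, -0.0, 0.0]
contact_force: [0.5, 0.3, 0.9]
width: 0.028
gripper_force: 0.0
```

Run:
```python
from h import *
s=arm.state();M=Ro.from_quat(s['orientation']).as_matrix();print(s['ee_pos'].round(4),'yaw',math.degrees(math.atan2(M[1,0],M[0,0])),s['joint_positions'].round(2))
for n in('wrist','top','scene'): print(n);comps(snap(n),(.5,.7,.27,.36),(.24,.272),15)
```

```text
[0.58   0.3122 0.3344] yaw -173.6731334636955 [ 0.49  0.5   0.5   1.57 -0.    0.38]
wrist
[229. 184.] 4237 [0.2456 0.2586 0.2705] [array([ 25.3, 122. ]), array([ 44.9, 122.5]), np.float64(89.8)] [0.5688 0.2899 0.2602] [126. 126. 121.]
top
[118. 167.] 448 [0.2452 0.2585 0.2703] [array([ 39.8, 121.3]), array([ 44.9, 141.2]), np.float64(86.8)] [0.5855 0.2871 0.2597] [109. 108. 105.]
scene
[334. 102.] 404 [0.2425 0.2582 0.2713] [array([ 57.5, 119.7]), array([ 45.8, 104.2]), np.float64(85.2)] [0.5951 0.2819 0.2578] [123. 119. 114.]
```

Call:
drive_tool:
  steps:
    - {"translation":[0,0,-0.8],"angular":[0,0,0],"gripper":33}
    - {"translation":[0,0,-0.9],"angular":[0,0,0],"gripper":33}
    - {"translation":[0,0,-0.75],"angular":[0,0,0],"gripper":33}
    - {"translation":[0,0,0],"angular":[0,0,0],"gripper":33}
    - {"translation":[0,0,0],"angular":[0,0,0],"gripper":5}
    - {"translation":[0,0,0],"angular":[0,0,0],"gripper":5}
    - {"translation":[0,0,0],"angular":[0,0,0],"gripper":5}
    - {"translation":[0,0,0],"angular":[0,0,0],"gripper":5}
  newtons: 25

```text
time: 29.95
ee_pos: [0.5798, 0.3114, 0.2384]
orientation: [-0.055, 0.998, 0.0, 0.001]
contact_force: [-2.4, -1.9, 1.0]
width: 0.0087
gripper_force: 25.0
```

Call:
drive_tool:
  steps:
    - {"translation":[0.033,-0.34,0.07],"angular":[0,0,0],"gripper":5}
    - {"translation":[0.042,-0.432,0.051],"angular":[0,0,0],"gripper":5}
    - {"translation":[0.042,-0.435,0.007],"angular":[0,0,0],"gripper":5}
    - {"translation":[0.042,-0.433,-0.037],"angular":[0,0,0],"gripper":5}
    - {"translation":[0.041,-0.428,-0.08],"angular":[0,0,0],"gripper":5}
    - {"translation":[0.04,-0.418,-0.123],"angular":[0,0,0],"gripper":5}
    - {"translation":[0.039,-0.403,-0.164],"angular":[0,0,0],"gripper":5}
    - {"translation":[0.037,-0.385,-0.203],"angular":[0,0,0],"gripper":5}

```text
time: 30.75
ee_pos: [0.5925, 0.1786, 0.2171]
orientation: [-0.055, 0.998, -0.0, 0.0]
contact_force: [-0.1, 0.8, 0.2]
width: 0.0089
gripper_force: 26.0
```

Call:
drive_tool:
  steps:
    - {"translation":[0.035,-0.363,-0.241],"angular":[0,0,0],"gripper":5}
    - {"translation":[0.032,-0.337,-0.276],"angular":[0,0,0],"gripper":5}
    - {"translation":[0.03,-0.308,-0.309],"angular":[0,0,0],"gripper":5}
    - {"translation":[0.027,-0.276,-0.338],"angular":[0,0,0],"gripper":5}
    - {"translation":[0.023,-0.241,-0.364],"angular":[0,0,0],"gripper":5}
    - {"translation":[0.02,-0.203,-0.386],"angular":[0,0,0],"gripper":5}
    - {"translation":[0.016,-0.164,-0.405],"angular":[0,0,0],"gripper":5}
    - {"translation":[0,0,0],"angular":[0,0,0],"gripper":5}

```text
time: 31.55
ee_pos: [0.5995, 0.1028, 0.1217]
orientation: [-0.055, 0.998, -0.001, -0.001]
contact_force: [2.6, -1.5, -1.7]
width: 0.009
gripper_force: 27.4
```

Call:
drive_tool:
  steps:
    - {"translation":[0.006,-0.06,-0.2],"angular":[0,0,0],"gripper":5}
    - {"translation":[0.006,-0.06,-0.2],"angular":[0,0,0],"gripper":5}
    - {"translation":[0,0,-0.05],"angular":[0,0,0],"gripper":5}
    - {"translation":[0,0,0],"angular":[0,0,0],"gripper":5}

```text
time: 31.95
ee_pos: [0.6, 0.0984, 0.1061]
orientation: [-0.055, 0.998, -0.002, -0.0]
contact_force: [1.1, -6.1, -0.9]
width: 0.0092
gripper_force: 27.7
```

Call:
drive_tool:
  steps:
    - {"translation":[0,0,-0.04],"angular":[0,0,0],"gripper":5}
    - {"translation":[0,0,0],"angular":[0,0,0],"gripper":5}

```text
time: 32.15
ee_pos: [0.6, 0.0981, 0.1049]
orientation: [-0.055, 0.998, -0.002, 0.0]
contact_force: [1.6, -7.5, 0.6]
width: 0.009
gripper_force: 28.0
```

Call:
drive_tool:
  steps:
    - {"translation":[0,0.03,-0.06],"angular":[0,0,0],"gripper":5}
    - {"translation":[0,0.03,-0.06],"angular":[0,0,0],"gripper":5}
    - {"translation":[0,0,0],"angular":[0,0,0],"gripper":5}

```text
time: 32.45
ee_pos: [0.6003, 0.098, 0.1041]
orientation: [-0.055, 0.998, -0.005, 0.001]
contact_force: [-6.4, -14.6, 22.9]
width: 0.0088
gripper_force: 29.8
```

Run:
```python
from h import *
print(arm.state()['ee_pos'].round(4),arm.state()['contact_force'])
for n in('top','scene','wrist'):
    c=snap(n);print(n);comps(c,(.4,.7,.05,.31),(.112,.136))
    Q=cloud(c);l=(Q[...,:2]-O)@R*1000
    m=(abs(Q[...,2]-.1)<.015)&(l[...,0]>-75)&(l[...,0]<100)&(l[...,1]>-88)&(l[...,1]<90)&(Q[...,2]<.1+.008)&((c['img'].max(2)>60))
    p=np.c_[l[m],Q[m][:,2]*1000];A=np.c_[p[:,:2],np.ones(len(p))]
    k=np.linalg.lstsq(A,p[:,2],rcond=None)[0];print('panel n',len(p),'slope y',k[1].round(4),'z at -90,95',(k[2]-90*k[1]).round(1),(k[2]+95*k[1]).round(1))
```

```text
[0.6003 0.098  0.1041] [ -6.42153864 -14.62837179  22.91846212]
top
panel n 0 slope y 0.0 z at -90,95 0.0 0.0
scene
[272. 156.] 70 [0.1127 0.1266 0.1336] [array([-35. , -55.3]), array([12. , 28.3]), np.float64(84.8)] [0.5176 0.1095 0.1252] [47. 46. 51.]
[296. 176.] 88 [0.1135 0.1277 0.1339] [array([ 63.7, -84.8]), array([35.7, 33. ]), np.float64(65.6)] [0.6172 0.0934 0.1258] [83. 81. 82.]
panel n 1505 slope y -0.008 z at -90,95 93.0 91.6
wrist
[322.  80.] 2950 [0.1179 0.1303 0.1317] [array([-35.5, -54. ]), array([10.5, 29.9]), np.float64(89.9)] [0.5155 0.1102 0.1289] [20. 20. 20.]
[258. 270.] 5014 [0.1157 0.1297 0.133 ] [array([ 47.6, -73.8]), array([69.6, 34.5]), np.float64(18.3)] [0.5937 0.0966 0.1278] [68. 69. 69.]
panel n 76976 slope y -0.01 z at -90,95 91.2 89.4
```

The hatch is shut (it bottomed at 23 N, and the panel is flat at 91 mm). Releasing and moving to the key.

Call:
drive_tool:
  steps:
    - {"translation":[0,0,0.06],"angular":[0,0,0],"gripper":40}
    - {"translation":[0,0,0],"angular":[0,0,0],"gripper":40}
    - {"translation":[0,0,0.9],"angular":[0,0,0],"gripper":40}
    - {"translation":[0,0,0.9],"angular":[0,0,0],"gripper":40}
    - {"translation":[-0.7,0.11,0.1],"angular":[0,0,0],"gripper":40}
    - {"translation":[-0.7,0.11,0],"angular":[0,0,0],"gripper":40}
    - {"translation":[-0.7,0.11,0],"angular":[0,0,0],"gripper":40}
    - {"translation":[0,0,0],"angular":[0,0,0],"gripper":40}

```text
time: 33.4
ee_pos: [0.5113, 0.1165, 0.178]
orientation: [-0.057, 0.998, 0.0, -0.003]
contact_force: [0.2, 0.3, -0.1]
width: 0.0343
gripper_force: 0.0
```

Call:
drive_tool:
  steps:
    - {"translation":[0,0,0],"angular":[0,0,0],"gripper":40}
    - {"translation":[0,0,0],"angular":[0,0,0],"gripper":40}

```text
time: 33.6
ee_pos: [0.5168, 0.1162, 0.1787]
orientation: [-0.056, 0.998, 0.0, 0.0]
contact_force: [0.1, -0.2, 0.3]
width: 0.0341
gripper_force: 0.0
```

Run:
```python
from h import *
print(arm.state()['ee_pos'].round(4))
comps(snap('wrist'),(.4,.7,.05,.31),(.112,.136),100)
```

```text
[0.5168 0.1162 0.1787]
[252. 210.] 752 [0.1179 0.1303 0.1317] [array([-36.2, -54.4]), array([29.5,  9.7]), np.float64(0.9)] [0.5124 0.1108 0.1289] [14. 14. 14.]
[223. 322.] 808 [0.1205 0.1301 0.1316] [array([ 47.2, -75.9]), array([10. , 69.3]), np.float64(89.5)] [0.603  0.0991 0.1291] [112. 113. 112.]
```

Call:
drive_tool:
  steps:
    - {"translation":[-0.04,-0.12,-0.6],"angular":[0,0,0],"gripper":40}
    - {"translation":[0,0,-0.8],"angular":[0,0,0],"gripper":40}
    - {"translation":[0,0,-0.55],"angular":[0,0,0],"gripper":40}
    - {"translation":[0,0,0],"angular":[0,0,0],"gripper":40}
    - {"translation":[0,0,0],"angular":[0,0,0],"gripper":0}
    - {"translation":[0,0,0],"angular":[0,0,0],"gripper":0}
    - {"translation":[0,0,0],"angular":[0,0,0],"gripper":0}
    - {"translation":[0,0,0],"angular":[0,0,0],"gripper":0}
  newtons: 40

```text
time: 34.45
ee_pos: [0.5155, 0.1119, 0.102]
orientation: [-0.056, 0.998, 0.001, 0.001]
contact_force: [0.7, 4.0, -1.4]
width: 0.0093
gripper_force: 44.0
```

Call:
drive_tool:
  steps:
    - {"translation":[0,0,0],"angular":[0,0,-0.6],"gripper":0}
    - {"translation":[0,0,0],"angular":[0,0,-0.8],"gripper":0}
    - {"translation":[0,0,0],"angular":[0,0,-0.8],"gripper":0}
    - {"translation":[0,0,0],"angular":[0,0,-0.8],"gripper":0}
    - {"translation":[0,0,0],"angular":[0,0,-0.8],"gripper":0}
    - {"translation":[0,0,0],"angular":[0,0,-0.8],"gripper":0}
    - {"translation":[0,0,0],"angular":[0,0,0],"gripper":0}

```text
time: 35.15
ee_pos: [0.5155, 0.1121, 0.1019]
orientation: [0.285, 0.959, 0.001, 0.001]
contact_force: [1.0, 4.3, -0.1]
width: 0.0091
gripper_force: 43.7
```

Call:
drive_tool:
  steps:
    - {"translation":[0,0,0],"angular":[0,0,-0.86],"gripper":0}
    - {"translation":[0,0,0],"angular":[0,0,-0.86],"gripper":0}
    - {"translation":[0,0,0],"angular":[0,0,-0.86],"gripper":0}
    - {"translation":[0,0,0],"angular":[0,0,-0.86],"gripper":0}
    - {"translation":[0,0,0],"angular":[0,0,-0.86],"gripper":0}
    - {"translation":[0,0,0],"angular":[0,0,-0.86],"gripper":0}
    - {"translation":[0,0,0],"angular":[0,0,-0.86],"gripper":0}
    - {"translation":[0,0,0],"angular":[0,0,0],"gripper":0}

```text
time: 35.95
ee_pos: [0.5156, 0.1123, 0.1019]
orientation: [0.674, 0.739, 0.002, 0.0]
contact_force: [2.0, 5.3, -0.7]
width: 0.0093
gripper_force: 43.6
```

Call:
drive_tool:
  steps:
    - {"translation":[0,0,0],"angular":[0,0,0],"gripper":35}
    - {"translation":[0,0,0],"angular":[0,0,0],"gripper":35}
    - {"translation":[0,0,0.9],"angular":[0,0,0],"gripper":35}
    - {"translation":[0,0,0.9],"angular":[0,0,0],"gripper":35}
    - {"translation":[0,0,0.9],"angular":[0,0,0],"gripper":35}
    - {"translation":[-0.5,0,0.9],"angular":[0,0,0],"gripper":35}
    - {"translation":[-0.8,0,0],"angular":[0,0,0],"gripper":35}
    - {"translation":[-0.8,0,0],"angular":[0,0,0],"gripper":35}

```text
time: 36.75
ee_pos: [0.4305, 0.1104, 0.2464]
orientation: [0.675, 0.738, 0.001, 0.001]
contact_force: [-0.8, -0.5, 0.5]
width: 0.0299
gripper_force: 0.0
```

Call:
drive_tool:
  steps:
    - {"translation":[0,0,0],"angular":[0,0,0],"gripper":35}
    - {"translation":[0,0,0],"angular":[0,0,0],"gripper":35}

```text
time: 36.95
ee_pos: [0.4301, 0.1105, 0.2453]
orientation: [0.675, 0.738, 0.0, 0.001]
contact_force: [0.8, -0.7, 0.3]
width: 0.0301
gripper_force: 0.0
```

Run:
```python
from h import *
print(arm.state()['ee_pos'].round(4))
for n in('wrist','scene'):print(n);comps(snap(n),(.4,.7,.05,.31),(.112,.136),40)
wrench()
c=snap('scene','fin.png')
```

```text
[0.4301 0.1105 0.2453]
wrist
[356. 189.] 599 [0.1146 0.1298 0.1318] [array([-36.1, -53.6]), array([10.5, 29.7]), np.float64(0.5)] [0.5135 0.1131 0.1268] [9. 9. 9.]
[448. 214.] 1056 [0.1162 0.13   0.1318] [array([ 47.9, -75.9]), array([ 9.7, 73.2]), np.float64(89.7)] [0.5989 0.0984 0.1282] [87. 88. 88.]
scene
[272. 156.] 55 [0.1136 0.1263 0.1335] [array([-34. , -54.5]), array([29.7, 10.3]), np.float64(86.0)] [0.5179 0.1088 0.1255] [37. 36. 40.]
[292. 173.] 107 [0.1144 0.1297 0.1339] [array([ 49.2, -77.3]), array([75.2, 11.4]), np.float64(0.2)] [0.6029 0.0956 0.1277] [132. 129. 131.]
ee [0.4312 0.1108 0.2451] [-119.8  -46.5] F [0.8 0.  0.2]
wrist shaft 93 dir -0.627 mean [ -36.2 -162.1] bearing -0.428
scene grip 125 dir -0.622 mean [   9.  -204.1] bearing -0.604
scene shaft 45 dir -0.701 mean [ -40.1 -165.3] bearing -0.52
top grip 125 dir -0.642 mean [   5.3 -199.4] bearing -0.587
top shaft 60 dir -0.731 mean [ -39.4 -164.8] bearing -0.505
```

View pics/fin.png

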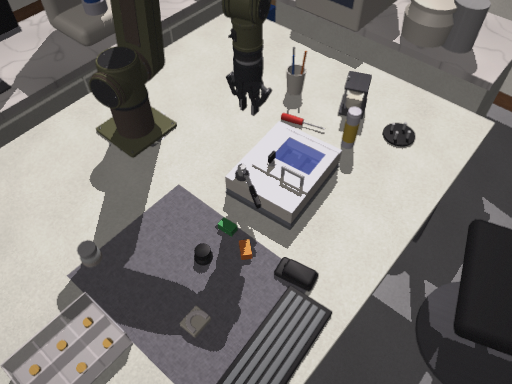

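The final view shows the hatch shut at (285,165), the key back across at (272,157) and the wrench bent at (250,185). No ivory blanks remain on the mat, and the bystanders are in place.

```bash
python3 -c "
from workcell import arm
print(arm.job_done())"
```

```text
the job is handed in; nothing more can be done
None
```

The job is handed in at about 37 s of the 210 s limit: both ivory blanks are clamped in their own pockets, the wrench is broken over (screw about 0.39 rad, click about 0.25 rad), the hatch is shut and the key is back at locked.

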